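Swap the bottles in the chilled milk station

TASK

Change the bottles in the breakfast bar's milk station: raise its lid and lock the folding stay past straight before you reach in, and leave it locked until the bottles are done. Stand each empty bottle (no cap) from the wells upright in the grey tray, and stand every full, capped bottle upright in a well of its own, right down on the floor. Then break the stay's knee and lower the lid until it is fully shut, without slamming it, and leave the sugar pourer and the stack of cups where they are.

Things in the scene. Friction and masses are not known exactly. Their poses are not given: they have to be found in the camera images.
- station: chilled milk station: stainless box 180 mm deep (its x), 380 mm wide (its y), 135 mm high, walls 8 mm, clear lid on top; fixed. Origin: centre of its underside. x runs from the front (control panel, to the robot) to the hinge side, y towards the side with the stay, z up. Bottles stand on its floor, 22 mm above the counter, in a white deck (top at 62 mm) with three round wells 64 mm across
- hinge (a point): middle of the lid's hinge line, on the top edge of the station's far long side, 135 mm above the counter, 90 mm behind the station's centre; axes as the station's. The row of wells lies 105 mm in front of the hinge line
- lid (a joint): angle of the lid about the hinge line, rad: 0 shut, about 1.40 when the stay is straight. The lid is 180 mm deep, 8 mm thick, 0.6 kg; its hinge is damped and stiff: above about 1.1 it stays where it is left, lower down it sinks shut by itself at about 1 rad/s
- handle (a point): middle of the lid's handle: round bar 12 mm thick, 110 mm long, parallel to the hinge, carried by arms at its two ends off the lid's front edge: 212 mm from the hinge line, 4 mm above the lid's underside, 26 mm free between bar and lid edge. Lid shut: 139 mm above the counter; at 1.40 rad about 345 mm
- knee (a joint): angle of the knee in the middle of the folding stay, rad: 0 with the lid shut (folded), 2.89 with the stay straight, 3.04 at its stop a little past straight, where it is locked (from 2.95 on). Push the knob back (to the hinge side) and down to lock; pull it up and to the front to break. It turns easily
- knee_knob (a point): centre of the black round knob on the knee: disc 24 mm in diameter, 30 mm wide, axis parallel to the hinge; pinch it across its flat faces, or push it. It runs on a circle of radius 90 mm about the stay's foot, 12 mm outside the station's side. Lid shut: beside the front corner, below the rim. Stay straight: 77 mm in front of the hinge line, 55 mm above the rim
- stay_foot (a point): fixed pivot of the stay's lower bar (90 mm to the knee) on the station's side, 128 mm in front of the hinge line, 20 mm below the rim, in the stay's plane. The upper bar (102 mm) runs from the knee to a pin on the lid's side edge 140 mm from the hinge line. Bars 14 by 4 mm; the knee goes forward as the stay folds
- tray: grey plastic wash-up tray, 210 mm (its x) by 150 mm (its y), walls 40 mm high and 4 mm thick, fixed; origin at the centre of its underside, its floor 4 mm higher
- well0 (a point): centre of well 0, on the floor of the station (22 mm above the counter) under the 64 mm hole of the deck; axes as the station's. Wells are 95 mm apart along y
- well1 (a point): centre of well 1, on the floor of the station (22 mm above the counter) under the 64 mm hole of the deck; axes as the station's. Wells are 95 mm apart along y
- well2 (a point): centre of well 2, on the floor of the station (22 mm above the counter) under the 64 mm hole of the deck; axes as the station's. Wells are 95 mm apart along y
- empty0_mid (a point): empty milk bottle, white, upright, without a cap (open mouth); 56 mm in diameter, straight sides up to 92 mm, 102 mm high in all, 0.09 kg, weight low in its thick foot; this point is on its axis 46 mm above its underside, z along its axis. At the start it stands in a well; it may be absent (None)
- empty1_mid (a point): empty milk bottle, white, upright, without a cap (open mouth); 56 mm in diameter, straight sides up to 92 mm, 102 mm high in all, 0.09 kg, weight low in its thick foot; this point is on its axis 46 mm above its underside, z along its axis. At the start it stands in a well; it may be absent (None)
- empty2_mid (a point): empty milk bottle, white, upright, without a cap (open mouth); 56 mm in diameter, straight sides up to 92 mm, 102 mm high in all, 0.09 kg, weight low in its thick foot; this point is on its axis 46 mm above its underside, z along its axis. At the start it stands in a well; it may be absent (None)
- fresh0_mid (a point): full milk bottle, white, upright on the counter, with a black cap 40 mm across; 56 mm in diameter, straight sides up to 92 mm, 106 mm high in all, about 0.26 kg, weight low in its thick foot; this point is on its axis 46 mm above its underside, z along its axis. It may be absent (None)
- fresh1_mid (a point): full milk bottle, white, upright on the counter, with a black cap 40 mm across; 56 mm in diameter, straight sides up to 92 mm, 106 mm high in all, about 0.26 kg, weight low in its thick foot; this point is on its axis 46 mm above its underside, z along its axis. It may be absent (None)
- fresh2_mid (a point): full milk bottle, white, upright on the counter, with a black cap 40 mm across; 56 mm in diameter, straight sides up to 92 mm, 106 mm high in all, about 0.26 kg, weight low in its thick foot; this point is on its axis 46 mm above its underside, z along its axis. It may be absent (None)
- sugar: glass sugar pourer with a steel top, 72 mm across, 150 mm high, to be left alone; origin at the centre of its underside
- cups: stack of paper cups, 78 mm across, 195 mm high, to be left alone; origin at the centre of its underside
Not all that is in view belongs to the job. What is shaped like the part that bears fresh1_mid but purple is not meant.

How it is judged:
By the outcome, as a careful person would: the job done as asked, in the order asked, and still so for the second after the job is handed in, with the robot touching nothing.
Of fresh0, fresh1, fresh2 only 2 to 3 are there at a start; the rules pass over those that are not, and their reading is None.
Of empty0, empty1, empty2 only 1 to 2 are there at a start; the rules pass over those that are not, and their reading is None.
At some moment in a run one of fresh0, fresh1, fresh2 may be knocked a few centimetres aside while the robot is not near it.
It also fails if it takes over 210 s, if anything falls off the work surface, if the arm or the gripper's body presses on something with over 40 N, if the wrist force passes 120 N, or if a joint passes its speed limit or range.

ROBOT

A 6-joint arm with a two-finger parallel gripper is mounted at the origin on the work surface. World frame = base frame: x ahead of the robot, y to its left, z up, the work surface at z = 0. Lengths are in mm, angles in degrees, forces in N, time in s.
With the tool pointing down it reaches from about 300 to 850 mm from the base axis. Payload 4.2 kg.
Tool frame: the origin (TCP) lies at the very end of the fingers, on their centre line; the grasp point (between the pads) lies 19 mm behind it (hold_point_z is the z of the grasp point in the tool frame, in mm); z points along the fingers, y is the direction in which the jaws open and shut (so a half turn about z gives the same grasp; the last joint's range is limited). The gripper opens to 91 mm and grips with 3 to 60 N. Pads are 32 mm wide; open, the fingers measure 118 mm over their backs; the gripper's body (76 mm by 178 mm) begins 60 mm behind the grasp point.
Start: joints at [74.714, 18.312, 89.639, -0, 72.044, -1.146], TCP at [140.475, 557.593, 213.976] pointing down, gripper open.
Joint ranges: [-177.97, 177.97], [-48.28, 115.42], [12.27, 149.76], [-77.06, 257.06], [2.81, 150.46], [-146.56, 146.56]. Speed limits (degrees/s): [147.25, 147.25, 180, 180, 180, 180].

INTERFACE

Orientations are given as [roll, pitch, yaw] about the fixed x, y, z axes, in that order (R = Rz(yaw) Ry(pitch) Rx(roll)).
In Python, from workcell import state, grab_frame, job_done, hold_point_z gives the robot as it stands. The module is installed in compiled form; this text tells all that it offers.
- The arm moves only by the shell command python3 -m creep 'ROWS' [FORCE]. ROWS is JSON, a list of rows, each a list of 7 numbers: the closure, from 0 (fully open) to 1 (shut), then the shift along the tool's x, y, z in mm, then the turn, a rotation vector about the tool's x, y, z in degrees. A call has 1 to 5 rows; each row shifts and turns the commanded pose from where the row before left it, along the tool's axes as they then stand; what a row does not reach is not made up. A row lasts 1/8 s, in which the tool goes at most 62.5 mm and 10.7 degrees, less where a joint would pass 70% of its speed; a pose out of reach is approached as far as the arm can. A call is refused whole if a number of a shift passes 62.5 or a number of a turn 10.7, either way. A call with a gripper value outside its range is refused whole. The fingers move at their own pace and stop on an object; FORCE is the grip in N (left out, the last holds). Time passes only in rows, so rows that do not move let the fingers close. It gives the time, the measured TCP pose, the force and the opening at its end, in the units of the state.
- state(): the state, without advancing time (a new reading comes with each control period).
- grab_frame(name): name is "scene" or "top" or "wrist"; returns a dict with "frame" (400x640x3 uint8, red, green, blue), "fx", "fy", "cx", "cy" (pixels), "view" (4x4, takes a point from world to camera coordinates). Camera axes: x right, y down, z forward; pixel columns grow to the right and rows downward; lengths in mm; the calibration is good to about 2 mm. A picture is of the moment at which its call begins. There is no depth.
- job_done(): hands the job in, once; it reports no verdict.
The state is a dict: "time_s": time; "qpos": joint angles; "qvel": joint speeds; "effort": joint torques, N m; "ee_pos": TCP position; "ee_rot": TCP orientation; "force": force on the tool from outside, world axes, zero at the start; "torque": the same for the moment, N m; "gripper_width": finger opening in mm.
Only numpy, scipy, OpenCV 4.12 (cv2) and the standard library are available. Lean on these libraries where they do the work, as an engineer would, in place of code of your own. Each camera call takes 0.05 s, during which the arm holds its last target.

## Working session

There is one attempt and no reset: what is moved stays moved. The work goes in short steps, Python scripts to look and compute and a shell command to move; the robot and the scene stay as the last step left them, time stands still between calls to the robot, and variables do not carry over. Pictures are saved under pics/ and viewed, and the job is handed in when it is done.

```bash
mkdir -p pics; cat > h.py <<'E'
import numpy as np, cv2
from workcell import state, grab_frame, job_done, hold_point_z
from scipy.spatial.transform import Rotation as R
def snap(n,fn):
    f=grab_frame(n); cv2.imwrite('pics/'+fn,f['frame'][:,:,::-1]); np.savez('pics/'+fn+'.npz',**f); return f
def load(fn): return dict(np.load('pics/'+fn+'.npz'))
def proj(f,p):
    p=np.asarray(p,float); c=f['view']@np.append(p,1); return np.array([f['fx']*c[0]/c[2]+f['cx'],f['fy']*c[1]/c[2]+f['cy']])
def back(f,uv,z):
    V=f['view'];Rm=V[:3,:3];t=V[:3,3];o=-Rm.T@t
    d=Rm.T@np.array([(uv[0]-f['cx'])/f['fx'],(uv[1]-f['cy'])/f['fy'],1]);s=(z-o[2])/d[2];return o+s*d
def st():
    s=state();print('t',s['time_s'],'pos',np.round(s['ee_pos'],1),'rot',np.round(s['ee_rot'],1),'F',np.round(s['force'],1),'w',s['gripper_width'],'q',np.round(s['qpos'],1));return s
E
python3 - <<'E'
from h import *
print(hold_point_z); st()
for n in('scene','top','wrist'):
    f=snap(n,n+'0.png');print(n,f['fx'],f['fy'],f['cx'],f['cy'],np.round(f['view'],3).tolist())
E
```

```text
-18.8
t 0.0 pos [140.3 557.1 213.1] rot [-179.9   -0.   165.9] F [-0.5 -0.5  0.2] w 91.26836697844975 q [74.7 18.4 89.7 -0.  72.  -1.1]
scene 497.7373428555956 497.7373428555956 316.3319026836648 190.79495053367745 [[-0.998, -0.066, 0.011, 538.876], [-0.059, 0.802, -0.595, 72.854], [0.03, -0.594, -0.804, 1332.229], [0.0, 0.0, 0.0, 1.0]]
top 389.7605566593475 389.7605566593475 316.4395323281705 195.99487078328886 [[-0.016, -1.0, -0.026, 45.401], [-0.988, 0.019, -0.151, 559.446], [0.151, 0.024, -0.988, 1269.561], [0.0, 0.0, 0.0, 1.0]]
wrist 314.6720500222508 314.6720500222508 317.49768081526435 199.21360719397646 [[0.244, 0.97, -0.001, -572.812], [0.926, -0.233, 0.297, -33.47], [0.288, -0.073, -0.955, 392.461], [0.0, 0.0, 0.0, 1.0]]
```

View pics/scene0.png

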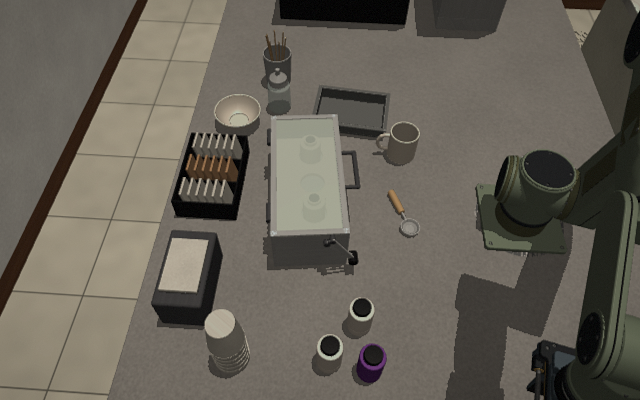

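View pics/top0.png

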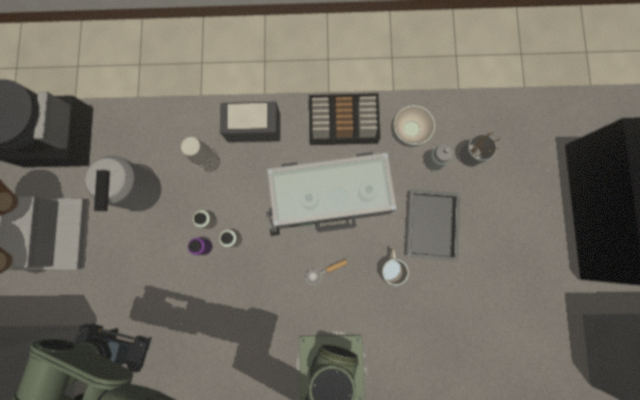

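View pics/wrist0.png

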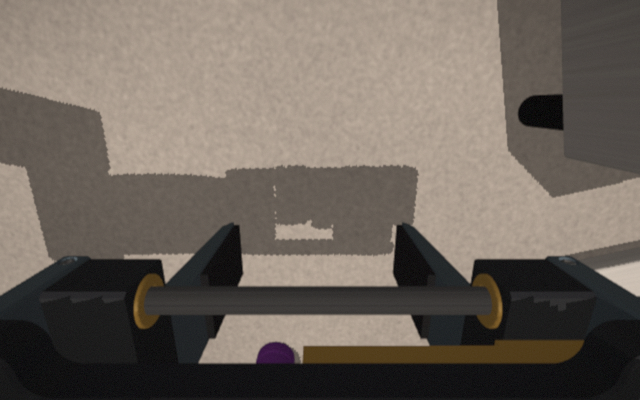

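```bash
python3 - <<'E'
from h import *
a=load('scene0.png')['frame'][100:280,240:420,::-1];b=load('top0.png')['frame'][140:260,180:410,::-1]
c=load('scene0.png')['frame'][285:400,190:410,::-1]
cv2.imwrite('pics/c1.png',cv2.resize(a,None,fx=3.3,fy=3.3,interpolation=cv2.INTER_CUBIC));cv2.imwrite('pics/c2.png',cv2.resize(b,None,fx=3.4,fy=3.4,interpolation=cv2.INTER_CUBIC));cv2.imwrite('pics/c3.png',cv2.resize(c,None,fx=3,fy=3,interpolation=cv2.INTER_CUBIC))
E
```

```text
(no output)
```

View pics/c1.png

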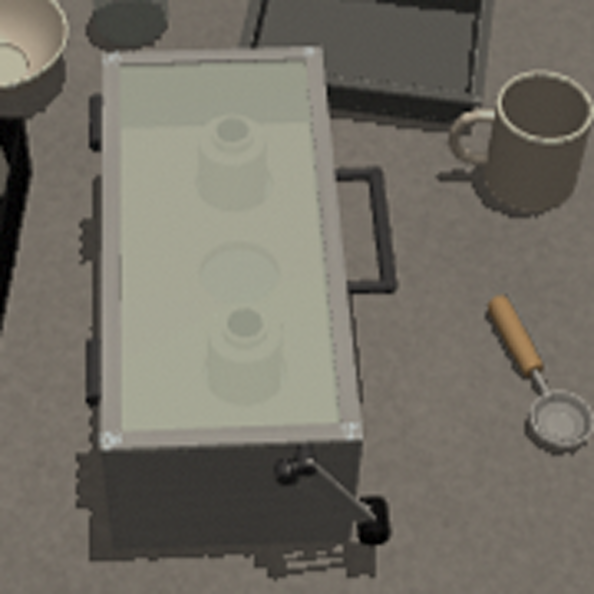

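View pics/c2.png

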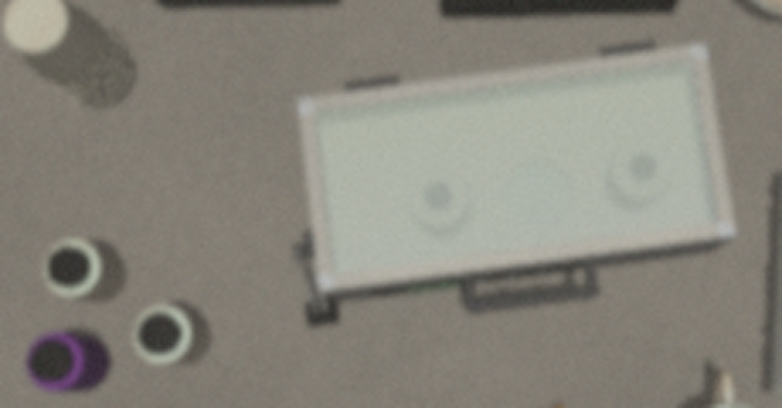

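View pics/c3.png

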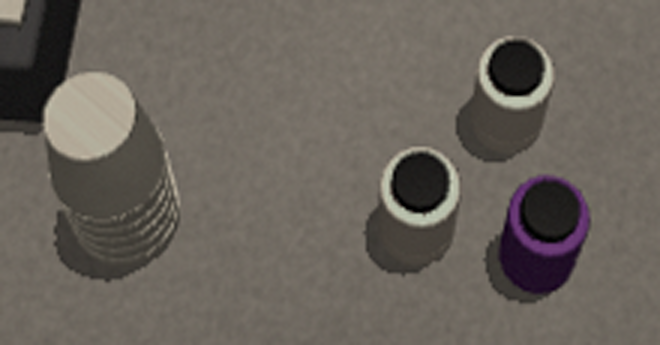

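```bash
cat >> h.py <<'E'
def Tst(p,loc):
    c,s=np.cos(p[2]),np.sin(p[2]); return np.array([p[0]+c*loc[0]-s*loc[1],p[1]+s*loc[0]+c*loc[1],loc[2]])
E
python3 - <<'E'
from h import *
from scipy.optimize import least_squares
t=load('top0.png');s=load('scene0.png')
L=[(90,190,143),(90,-190,143),(-90,-190,143),(-90,190,143)]
A=[(t,u,l) for u,l in zip([(270,170.3),(385.3,154.7),(394.1,208.2),(274.7,224.1)],L)]
B=[(s,u,l) for u,l in zip([(273.3,233.3),(273.3,117.3),(335.8,115.8),(346.7,230.9)],L)]
for nm,D in(('top',A),('scene',B),('both',A+B)):
    f=lambda p:np.concatenate([proj(c,Tst(p,l))-u for c,u,l in D])
    r=least_squares(f,[500,0,0.1]);print(nm,r.x[:2],np.degrees(r.x[2]),np.round(r.fun,1))
p=r.x
for n,l in dict(handle=(-122,0,139),knee0=(-38-64,207,100),foot=(-38,202,115),w0=(-15,-95,22),w1=(-15,0,22),w2=(-15,95,22)).items(): print(n,np.round(Tst(p,l),1),np.round(proj(s,Tst(p,l)),0),np.round(proj(t,Tst(p,l)),0))
# bottles caps
for n,ut,us in(('f_a',(180+160/3.4,140+334/3.4),(190+516/3,285+66/3)),('f_b',(180+71/3.4,140+267/3.4),(190+420/3,285+181/3)),('purple',(180+53/3.4,140+361/3.4),(190+550/3,285+210/3)) ):
    print(n,back(t,ut,106)[:2],back(s,us,106)[:2])
print('cups',back(t,(191,146),195)[:2],back(s,(220,324),195)[:2],'sugar',back(s,(279,72),150)[:2])
print('mug',back(t,(396,272),90)[:2],'tray',[back(t,u,40)[:2].round() for u in((412,191),(456,194),(456,257),(406,254))],[back(s,u,40)[:2].round() for u in((317,88),(390,91),(384,135),(309,131))])
print('spoon',back(t,(313,277),10),back(t,(345,262),10))
E
```

```text
top [566.21296209 -12.21864333] 6.470629979358904 [-2.7 -1.4  1.7 -1.6  2.   1.3 -1.   1.4]
scene [565.48138671 -12.65691226] 6.470906278481415 [-2.9  1.6 -1.8 -2.2  1.8 -2.4  3.   1.2]
both [565.75793085 -12.44631474] 6.478909955039166 [-2.6 -1.2  1.7 -1.5  2.1  1.4 -1.   1.6 -3.   1.6 -2.  -2.2  1.7 -2.4
  2.9  1.3]
handle [444.5 -26.2 139. ] [356. 168.] [336. 228.]
knee0 [441.1 181.7 100. ] [354. 248.] [271. 231.]
foot [505.2 184.  115. ] [327. 244.] [269. 211.]
w0 [ 561.6 -108.5   22. ] [311. 169.] [359. 196.]
w1 [550.9 -14.1  22. ] [313. 197.] [331. 199.]
w2 [540.1  80.3  22. ] [314. 227.] [304. 203.]
f_a [420.6148701  319.62083643] [421.7427911  328.81663629]
f_b [484.82430268 405.13270553] [485.95265236 416.40506073]
purple [397.25043449 419.45470307] [397.78378343 430.03733376]
cups [699.11627547 413.26646625] [698.10663886 421.16127057] sugar [ 674.07967213 -360.26597073]
mug [ 307.05354814 -211.29631296] tray [array([ 571., -286.]), array([ 558., -432.]), array([ 350., -417.]), array([ 362., -255.])] [array([ 566., -423.]), array([ 337., -427.]), array([ 358., -238.]), array([ 578., -237.])]
spoon [291.12849044  52.13458737  10.        ] [339.01072795 -56.13977787  10.        ]
```

```bash
cat >> h.py <<'E'
STA=[565.76,-12.45,np.radians(6.48)]
def go(x,y,z,yaw=None,s=None):
    s=s or state(); Rm=R.from_euler('xyz',s['ee_rot'],degrees=True)
    d=Rm.inv().apply(np.array([x,y,z])-s['ee_pos']); print('shift tool',np.round(d,1))
    if yaw is not None:
        Rt=R.from_euler('xyz',[180,0,yaw],degrees=True); print('turn tool',np.round((Rm.inv()*Rt).as_rotvec(degrees=True),1)); 
        print('shift after turn',np.round(Rt.inv().apply(np.array([x,y,z])-s['ee_pos']),1))
E
python3 - <<'E'
from h import *
f=load('wrist0.png');V=f['view'];s=state()
print(-V[:3,:3].T@V[:3,3])
go(444.5,-26,250,96.5)
E
python3 -m creep '[[0,0,0,0,0,0,9.9],[0,0,0,0,0,0,9.9],[0,0,0,0,0,0,9.9],[0,0,0,0,0,0,9.9],[0,0,0,0,0,0,9.9]]'
python3 -m creep '[[0,0,0,0,0,0,10],[0,0,0,0,0,0,10],[0,0,0,0,0,0,0]]'
python3 - <<'E'
from h import *
st();go(444.5,-26,260,96.5)
E
```

```text
[ 57.93438294 576.48531862 384.14491557]
shift tool [-437.4 -491.3  -36.1]
turn tool [-0.1  0.  69.4]
shift after turn [-613.9  236.1  -36.7]
time_s: 0.78
ee_pos: [140.4, 557.4, 213.6]
ee_rot: [-180.0, 0.0, 116.0]
force: [-0.2, -0.1, -0.0]
gripper_width: 91.1
time_s: 1.15
ee_pos: [140.4, 557.4, 213.7]
ee_rot: [-180.0, 0.0, 96.5]
force: [0.3, -0.1, -0.5]
gripper_width: 91.0
t 1.15 pos [140.4 557.4 213.7] rot [-180.     0.    96.5] F [ 0.3 -0.1 -0.5] w 91.0223297249525 q [74.7 18.3 89.7  0.  72.  68.2]
shift tool [-614.   236.3  -46.1]
turn tool [-0.  0. -0.]
shift after turn [-614.1  236.1  -46.3]
```

```bash

python3 -m creep '[[0,-51,20,-5,0,0,0],[0,-51,20,-5,0,0,0],[0,-51,20,-5,0,0,0],[0.3,-51,20,-5,0,0,0],[0.7,-51,20,-5,0,0,0]]' >/dev/null
python3 -m creep '[[0.7,-51,20,-5,0,0,0],[0.7,-51,20,-5,0,0,0],[0.7,-51,20,-5,0,0,0],[0.7,-51,20,-3,0,0,0],[0.7,-51,19,-3,0,0,0]]'>/dev/null
python3 -m creep '[[0.7,-51,19,0,0,0,0],[0.7,-42,18,0,0,0,0],[0.7,-10,0,0,0,0,0],[0.7,0,0,0,0,0,0]]'
python3 - <<'E'
from h import *
st();go(444.5,-26,200,96.5)
f=snap('wrist','wr1.png');print(proj(f,Tst(STA,(-122,0,139))),proj(f,Tst(STA,(-122,55,139))),proj(f,Tst(STA,(-122,-55,139))),proj(f,Tst(STA,(-90,-190,143))))
snap('scene','s1.png')
E
```

```text
time_s: 2.9
ee_pos: [442.4, -25.6, 259.7]
ee_rot: [-179.9, -0.0, 96.4]
force: [-0.3, 0.2, -0.7]
gripper_width: 27.4
t 2.9 pos [442.4 -25.6 259.7] rot [-179.9   -0.    96.4] F [-0.3  0.2 -0.7] w 27.411832158185838 q [ -4.8   4.6 100.7   0.   74.7 -11.2]
shift tool [-0.7  2.1 59.7]
turn tool [-0.1 -0.  -0.1]
shift after turn [-0.7  2.  59.7]
[320.33648292 192.83313202] [320.40190275 134.8902637 ] [320.277714   244.88523656] [348.49390371 355.37347456]
```

View pics/wr1.png

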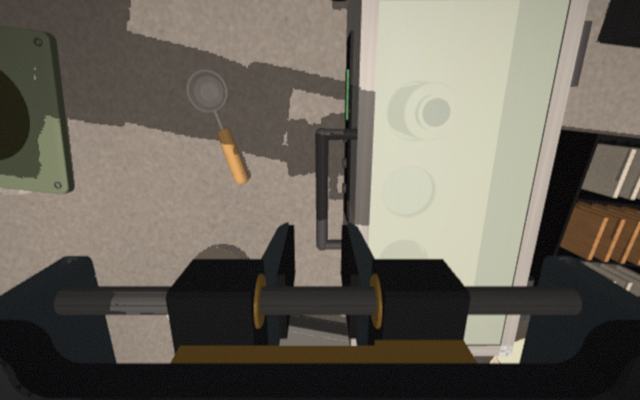

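View pics/s1.png

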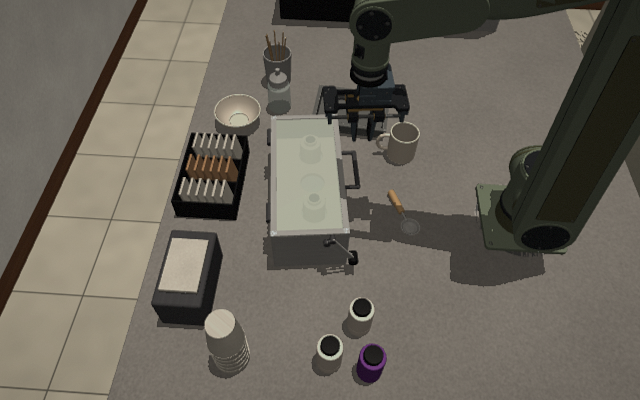

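```bash

python3 -m creep '[[0.7,0,2.5,30,0,0,0],[0.7,0,0,40,0,0,0],[0.7,0,0,30,0,0,0],[0.7,0,0,20,0,0,0],[0.7,0,0,16,0,0,0]]' 15
python3 -m creep '[[0.7,0,0,0,0,0,0],[0.95,0,0,0,0,0,0],[0.95,0,0,0,0,0,0],[0.95,0,0,0,0,0,0]]' 15
python3 - <<'E'
from h import *
st();p=STA
for th in np.arange(0,1.45,.1):
    a=th+np.arctan2(4,212);r=np.hypot(4,212)
    l=(90-r*np.cos(a),0,135+r*np.sin(a));print(round(th,2),np.round(Tst(p,l),1),'dx',round(l[0]+122,1),'dz',round(l[2]-139,1))
E
```

```text
time_s: 3.62
ee_pos: [444.7, -23.7, 123.3]
ee_rot: [-180.0, -0.0, 96.5]
force: [0.1, -0.2, 0.9]
gripper_width: 27.2
time_s: 4.12
ee_pos: [446.1, -24.9, 124.8]
ee_rot: [179.9, -0.0, 96.4]
force: [-0.4, 2.2, 2.8]
gripper_width: 11.4
t 4.125 pos [446.1 -24.9 124.8] rot [179.9  -0.   96.4] F [-0.4  2.2  2.8] w 11.37110403881751 q [-4.700e+00  1.160e+01  1.134e+02  1.000e-01  5.490e+01 -1.110e+01]
0.0 [444.5 -26.2 139. ] dx 0.0 dz 0.0
0.1 [446.  -26.1 160.1] dx 1.5 dz 21.1
0.2 [449.5 -25.7 181. ] dx 5.0 dz 42.0
0.3 [455.1 -25.  201.5] dx 10.7 dz 62.5
0.4 [462.7 -24.2 221.2] dx 18.3 dz 82.2
0.5 [472.2 -23.1 240.1] dx 27.9 dz 101.1
0.6 [483.6 -21.8 258. ] dx 39.3 dz 119.0
0.7 [496.6 -20.3 274.6] dx 52.4 dz 135.6
0.8 [511.3 -18.6 289.9] dx 67.2 dz 150.9
0.9 [527.4 -16.8 303.6] dx 83.4 dz 164.6
1.0 [544.7 -14.8 315.6] dx 100.8 dz 176.6
1.1 [563.2 -12.7 325.8] dx 119.4 dz 186.8
1.2 [582.6 -10.5 334. ] dx 138.9 dz 195.0
1.3 [602.7  -8.3 340.3] dx 159.1 dz 201.3
1.4 [623.3  -5.9 344.6] dx 179.9 dz 205.6
```

```bash

python3 -m creep '[[0.95,0,1.5,-21.1,0,0,0],[0.95,0,3.5,-20.9,0,0,0],[0.95,0,5.7,-20.5,0,0,0],[0.95,0,7.6,-19.7,0,0,0],[0.95,0,9.6,-18.9,0,0,0]]'
python3 -m creep '[[0.95,0,11.4,-17.9,0,0,0],[0.95,0,13.1,-16.6,0,0,0],[0.95,0,14.8,-15.3,0,0,0],[0.95,0,16.2,-13.7,0,0,0]]'
python3 -m creep '[[0.95,0,17.4,-12,0,0,0],[0.95,0,18.6,-10.2,0,0,0],[0.95,0,19.5,-8.2,0,0,0],[0.95,0,10,-3.3,0,0,0],[0.95,0,0,0,0,0,0]]'
python3 - <<'E'
from h import *
st();snap('wrist','wr2.png')
snap('scene','s2.png')
E
```

```text
time_s: 4.75
ee_pos: [471.3, -21.9, 224.2]
ee_rot: [-179.7, -0.1, 96.4]
force: [-0.6, 0.8, -6.3]
gripper_width: 11.5
time_s: 5.25
ee_pos: [522.3, -16.0, 288.9]
ee_rot: [-179.2, -0.1, 96.4]
force: [-15.6, 0.2, 8.7]
gripper_width: 11.3
time_s: 5.88
ee_pos: [593.1, -7.9, 326.1]
ee_rot: [179.8, -0.1, 96.4]
force: [-3.6, 2.7, 13.7]
gripper_width: 11.4
t 5.875 pos [593.1  -7.9 326.1] rot [ 1.798e+02 -1.000e-01  9.640e+01] F [-3.6  2.7 13.7] w 11.374369824844536 q [-1.9 17.4 75.1  0.1 87.3 -8.3]
```

View pics/s2.png

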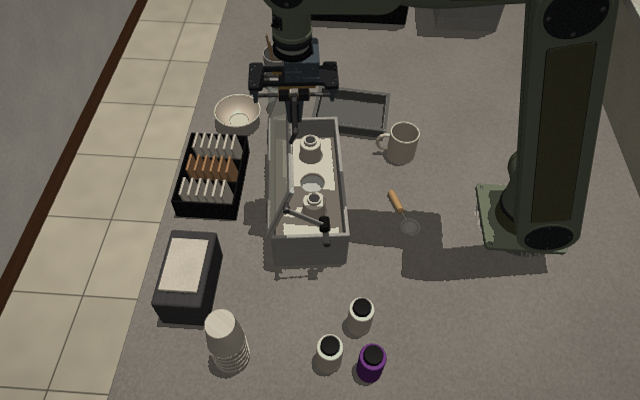

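```bash

python3 -m creep '[[0.95,0,9,-2.5,0,0,0],[0.95,0,9,-2,0,0,0],[0.95,0,0,0,0,0,0]]'
python3 -m creep '[[0.95,0,5,-1,0,0,0],[0.95,0,4,-1,0,0,0],[0.95,0,0,0,0,0,0]]'
python3 - <<'E'
from h import *
st();snap('wrist','wr2.png')
f=snap('scene','s3.png')
cv2.imwrite('pics/c4.png',cv2.resize(f['frame'][100:290,230:380,::-1],None,fx=3,fy=3,interpolation=cv2.INTER_CUBIC))
E
```

```text
time_s: 6.35
ee_pos: [611.2, -5.8, 330.5]
ee_rot: [179.8, -0.1, 96.4]
force: [-3.5, 1.2, 12.6]
gripper_width: 10.9
time_s: 6.72
ee_pos: [619.7, -4.8, 332.0]
ee_rot: [179.8, -0.1, 96.4]
force: [-2.7, 2.3, 11.3]
gripper_width: 11.7
t 6.725 pos [619.7  -4.8 332. ] rot [ 1.798e+02 -1.000e-01  9.640e+01] F [-2.7  2.3 11.3] w 11.7195045706389 q [-1.6 20.  70.6  0.1 89.3 -8. ]
```

View pics/c4.png

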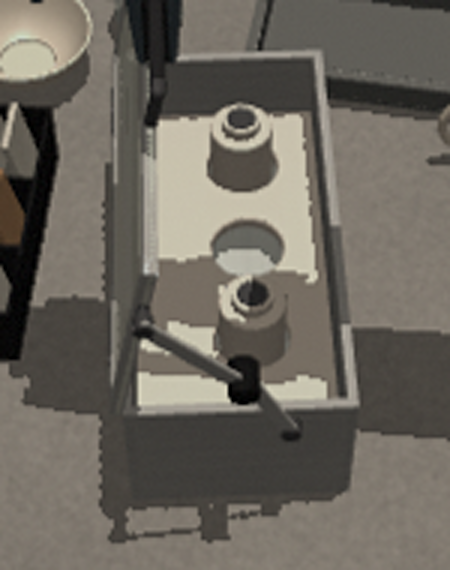

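```bash

python3 -m creep '[[0.6,0,0,0,0,0,0],[0.5,0,0,0,0,0,0],[0.5,0,0,0,0,0,0]]'
python3 -m creep '[[0.5,0,0,-20,0,0,0],[0.5,0,0,-40,0,0,0],[0.5,0,-40,-10,0,0,0],[0.9,0,-50,0,0,0,0],[1,0,-50,0,0,0,0]]'
python3 -m creep '[[1,0,0,0,0,0,-10],[1,0,0,0,0,0,-10],[1,0,0,0,0,0,-10],[1,0,0,0,0,0,-10],[1,0,0,0,0,0,-10]]' 
python3 -m creep '[[1,0,0,0,0,0,-10],[1,0,0,0,0,0,-10],[1,0,0,0,0,0,-10],[1,0,0,0,0,0,-10],[1,0,0,0,0,0,0]]'
python3 - <<'E'
from h import *
from scipy.optimize import brentq
st()
s=snap('scene','s4.png');t=snap('top','t4.png')
cv2.imwrite('pics/c5.png',cv2.resize(s['frame'][100:290,230:380,::-1],None,fx=3,fy=3,interpolation=cv2.INTER_CUBIC))
cv2.imwrite('pics/c6.png',cv2.resize(t['frame'][140:260,240:410,::-1],None,fx=4,fy=4,interpolation=cv2.INTER_CUBIC))
foot=np.array([-128,-20])
for th in (1.3,1.33,1.36,1.38,1.40):
    pin=140*np.array([-np.cos(th),np.sin(th)]);d=pin-foot;L=np.hypot(*d)
    ca=(90**2+L*L-102**2)/(180*L)
    a=np.arccos(min(1,ca));b=np.arctan2(d[1],d[0])
    k=foot+90*np.array([np.cos(a+b),np.sin(a+b)]);w=Tst(STA,(90+k[0],202,135+k[1]));print(th,round(L,1),np.round(k,1),np.round(w,1),np.round(proj(s,w),1),'crop',np.round((proj(s,w)-(230,100))*3))
E
```

```text
time_s: 7.2
ee_pos: [620.1, -6.0, 328.1]
ee_rot: [-179.9, -0.0, 96.3]
force: [0.9, -0.1, -0.7]
gripper_width: 38.4
time_s: 7.82
ee_pos: [479.8, -21.5, 398.4]
ee_rot: [-180.0, 0.0, 96.4]
force: [0.4, 0.9, 1.2]
gripper_width: 28.5
time_s: 8.45
ee_pos: [481.0, -21.4, 398.4]
ee_rot: [-180.0, -0.0, 146.7]
force: [-0.2, 0.2, -0.1]
gripper_width: 0.3
time_s: 9.07
ee_pos: [481.1, -21.3, 398.5]
ee_rot: [180.0, -0.0, -173.8]
force: [0.1, 0.8, -0.1]
gripper_width: -0.3
t 9.075 pos [481.1 -21.3 398.5] rot [ 180.    -0.  -173.8] F [ 0.1  0.8 -0.1] w -0.3340406511602189 q [  -3.9    6.2   79.6    0.    94.2 -100.1]
1.3 179.4 [-115.4   69.1] [517.7 185.4 204.1] [322.1 223. ] crop [276. 369.]
1.33 182.4 [-109.5   68.1] [523.6 186.1 203.1] [319.3 223.4] crop [268. 370.]
1.36 185.4 [-103.1   66.5] [530.  186.8 201.5] [316.4 223.9] crop [259. 372.]
1.38 187.3 [-98.3  65. ] [534.7 187.3 200. ] [314.1 224.3] crop [252. 373.]
1.4 189.2 [-92.8  62.8] [540.2 187.9 197.8] [311.6 224.9] crop [245. 375.]
```

View pics/c5.png

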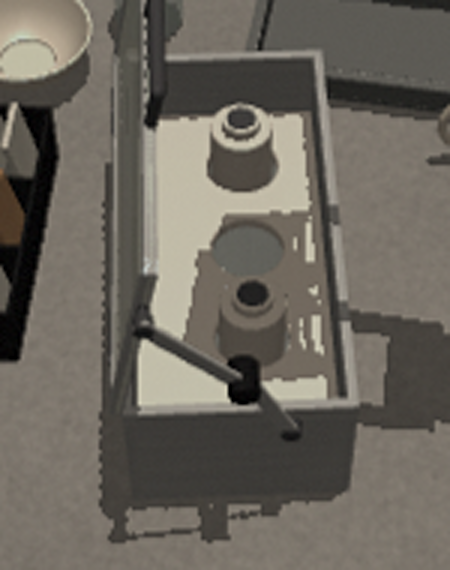

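View pics/c6.png

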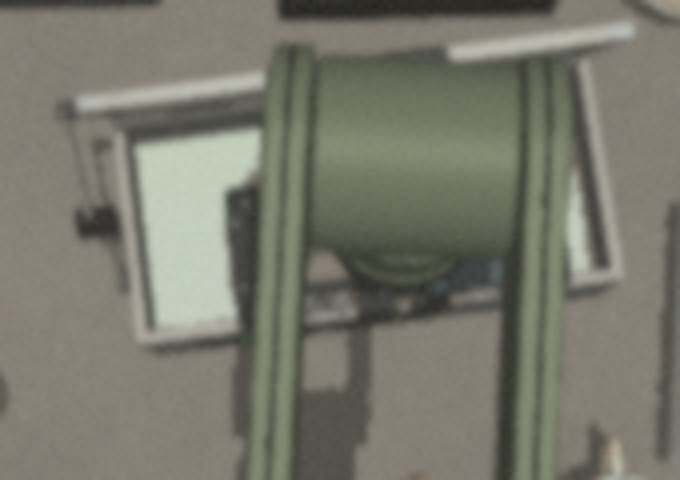

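```bash

python3 - <<'E'
from h import *
t=load('t4.png');print(back(t,(264.2,195.2),197),back(load('s4.png'),(230+243/3,100+379/3),197))
w=Tst(STA,(-41,202,189));print(w);go(w[0],w[1],260,186.48);
E
```

```text
[542.06163574 187.49989806 197.        ] [541.23271844 191.06376583 197.        ]
[502.22494652 183.63237295 189.        ]
shift tool [-43.2 201.4 138.6]
turn tool [ 0.  -0.  -0.3]
shift after turn [-44.1 201.2 138.6]
```

```bash

python3 -m creep '[[1,-9,41,15,0,0,0],[1,-9,41,30,0,0,0],[1,-9,41,31,0,0,0],[1,-8,40,31,0,0,0],[1,-8,40,31,0,0,0]]'
python3 -m creep '[[1,0,0,0,0,0,0],[1,0,0,0,0,0,0]]'
python3 - <<'E'
from h import *
st();f=snap('wrist','wr5.png');print(proj(f,[541,188,197]))
w=Tst(STA,(-41,202,189));print(w);go(w[0],w[1]+2,189,186.48);
E
```

```text
time_s: 9.8
ee_pos: [501.3, 186.6, 259.8]
ee_rot: [180.0, 0.0, -173.8]
force: [0.3, 0.7, -0.4]
gripper_width: 0.6
time_s: 10.05
ee_pos: [501.6, 184.9, 261.2]
ee_rot: [-180.0, 0.0, -173.7]
force: [-0.1, 0.2, 0.6]
gripper_width: 0.5
t 10.05 pos [501.6 184.9 261.2] rot [-180.     0.  -173.7] F [-0.1  0.2  0.6] w 0.5461198454038041 q [ 19.   13.1  90.1  -0.   76.8 -77.3]
[317.58877884 258.35872492]
[502.22494652 183.63237295 189.        ]
shift tool [-0.3  1.  72.8]
turn tool [-0.   0.1 -0.2]
shift after turn [-0.5  0.9 72.8]
```

View pics/wr5.png

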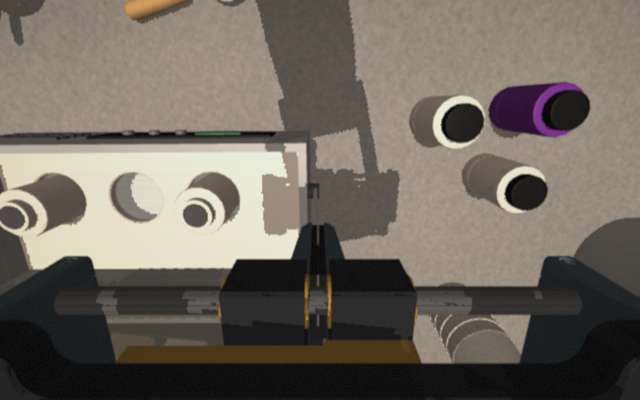

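```bash

python3 -m creep '[[1,0,2,25,0,0,0],[1,0,1,25,0,0,0],[1,0,0,22,0,0,0],[1,0,0,0,0,0,0]]'
python3 -m creep '[[1,-5,0,0,0,0,0],[1,-5,0,0,0,0,0],[1,-4,0,0,0,0,0],[1,-4,0,0,0,0,0]]'
python3 -m creep '[[1,-4,0,0,0,0,0],[1,-4,0,0,0,0,0],[1,-3,0,1,0,0,0],[1,0,0,0,0,0,0]]'
python3 - <<'E'
from h import *
st()
s=snap('scene','s6.png')
cv2.imwrite('pics/c7.png',cv2.resize(s['frame'][100:290,230:380,::-1],None,fx=3,fy=3,interpolation=cv2.INTER_CUBIC))
E
```

```text
time_s: 10.6
ee_pos: [500.7, 187.0, 188.6]
ee_rot: [-180.0, -0.1, -173.8]
force: [-0.8, -0.5, 0.3]
gripper_width: 0.2
time_s: 11.1
ee_pos: [518.7, 190.2, 188.7]
ee_rot: [-180.0, -0.1, -173.6]
force: [-1.0, 0.4, -1.6]
gripper_width: 0.3
time_s: 11.6
ee_pos: [530.3, 191.6, 187.7]
ee_rot: [180.0, 0.0, -173.6]
force: [-0.1, 0.2, -0.6]
gripper_width: 0.8
t 11.6 pos [530.3 191.6 187.7] rot [ 180.     0.  -173.6] F [-0.1  0.2 -0.6] w 0.7785245881901194 q [ 18.7  18.3  93.6  -0.   68.1 -77.7]
```

View pics/c7.png

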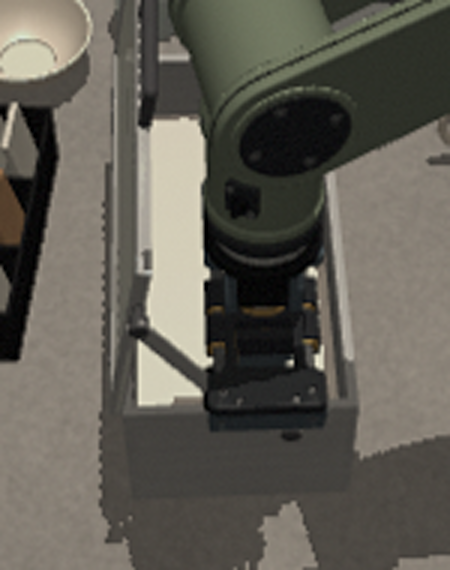

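```bash

python3 -m creep '[[1,-3,0,1,0,0,0],[1,-3,0,1,0,0,0],[1,0,0,0,0,0,0]]'
python3 -m creep '[[1,-3,0,1,0,0,0],[1,-3,0,1,0,0,0],[1,0,0,0,0,0,0]]'
python3 - <<'E'
from h import *
st()
s=snap('scene','s7.png')
cv2.imwrite('pics/c8.png',cv2.resize(s['frame'][170:290,230:380,::-1],None,fx=4,fy=4,interpolation=cv2.INTER_CUBIC))
E
```

```text
time_s: 12.02
ee_pos: [533.0, 191.9, 186.1]
ee_rot: [180.0, -0.4, -173.6]
force: [-8.3, -0.9, 7.0]
gripper_width: 0.2
time_s: 12.4
ee_pos: [533.6, 192.0, 185.5]
ee_rot: [-180.0, -1.0, -173.7]
force: [-22.7, -2.3, 20.0]
gripper_width: 0.5
t 12.4 pos [533.6 192.  185.5] rot [-180.    -1.  -173.7] F [-22.7  -2.3  20. ] w 0.5463758101069631 q [ 18.5  19.2  92.6   0.2  69.2 -77.9]
```

View pics/c8.png

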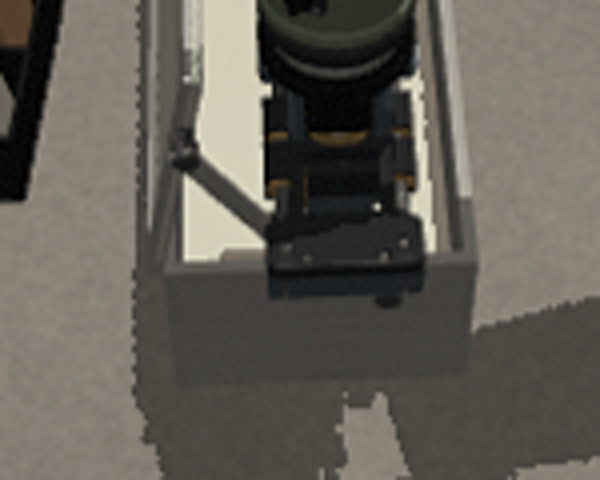

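```bash

python3 -m creep '[[1,10,0,-4,0,0,0],[1,15,0,-5,0,0,0],[1,20,0,-40,0,0,0],[1,30,0,-50,0,0,0],[1,0,-40,-30,0,0,0]]'
python3 -m creep '[[1,30,-60,0,0,0,0],[1,30,-60,0,0,0,0],[1,0,-20,0,0,0,0],[1,0,0,0,0,0,0]]'
python3 - <<'E'
from h import *
st()
s=snap('scene','s8.png');t=snap('top','t8.png')
cv2.imwrite('pics/c9.png',cv2.resize(s['frame'][170:290,230:380,::-1],None,fx=4,fy=4,interpolation=cv2.INTER_CUBIC))
cv2.imwrite('pics/c10.png',cv2.resize(t['frame'][140:260,240:410,::-1],None,fx=4,fy=4,interpolation=cv2.INTER_CUBIC))
for k in((-77,55),(-71,50)):
  w=Tst(STA,(90+k[0],205,135+k[1]));print(np.round((proj(s,w)-(230,170))*4),np.round((proj(t,w)-(240,140))*4))
for l in (-128,-20),(-24,138):
  w=Tst(STA,(90+l[0],202,135+l[1]));print(np.round((proj(s,w)-(230,170))*4))
E
```

```text
time_s: 13.08
ee_pos: [470.7, 145.9, 315.7]
ee_rot: [179.9, 0.3, -173.4]
force: [0.5, 0.1, 0.1]
gripper_width: 0.4
time_s: 13.58
ee_pos: [430.6, 6.5, 313.1]
ee_rot: [-180.0, 0.1, -173.8]
force: [-0.0, -0.1, 0.3]
gripper_width: 0.7
t 13.575 pos [430.6   6.5 313.1] rot [-1.800e+02  1.000e-01 -1.738e+02] F [-0.  -0.1  0.3] w 0.6819878080042171 q [ -0.7   2.   96.    0.   81.9 -96.9]
[297. 233.] [ 91. 205.]
[287. 238.] [ 92. 198.]
[387. 295.]
[192. 145.]
```

View pics/c9.png

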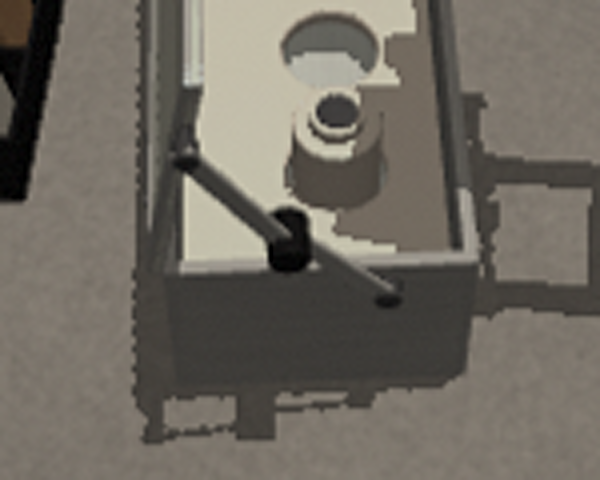

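View pics/c10.png

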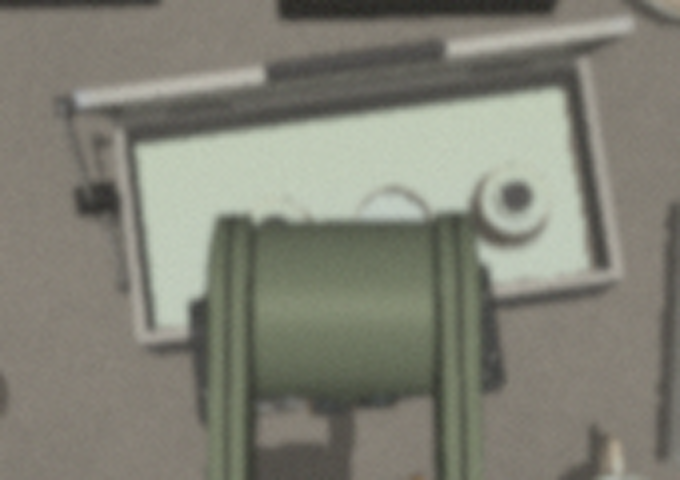

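```bash

python3 - <<'E'
from h import *
f=load('wr5.png');fr=f['frame'][:,:,::-1]
cv2.imwrite('pics/d1.png',cv2.resize(fr[150:270,0:260],None,fx=3,fy=3,interpolation=cv2.INTER_CUBIC))
cv2.imwrite('pics/d2.png',cv2.resize(fr[60:230,390:600],None,fx=3,fy=3,interpolation=cv2.INTER_CUBIC))
for i,y in enumerate((-95,0,95)): print(i,'hole',np.round((proj(f,Tst(STA,(-15,y,62)))-(0,150))*3),'mouth',np.round((proj(f,Tst(STA,(-15,y,124)))-(0,150))*3))
print('rim corner front stay', np.round((proj(f,Tst(STA,(-90,190,135)))-(0,150))*3))
E
```

```text
0 hole [228. 141.] mouth [ 97. 193.]
1 hole [460. 141.] mouth [371. 192.]
2 hole [691. 140.] mouth [644. 192.]
rim corner front stay [914. -23.]
```

View pics/d1.png

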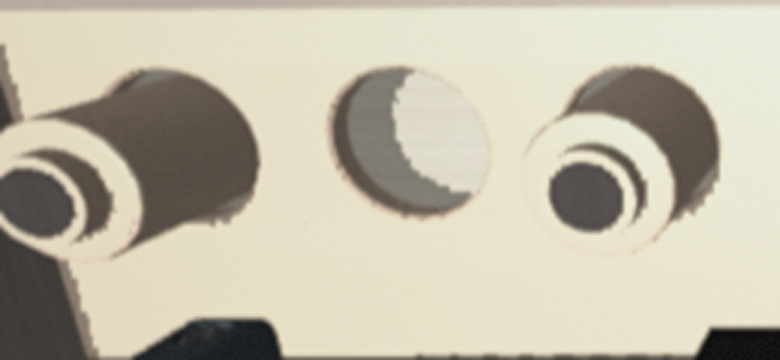

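View pics/d2.png

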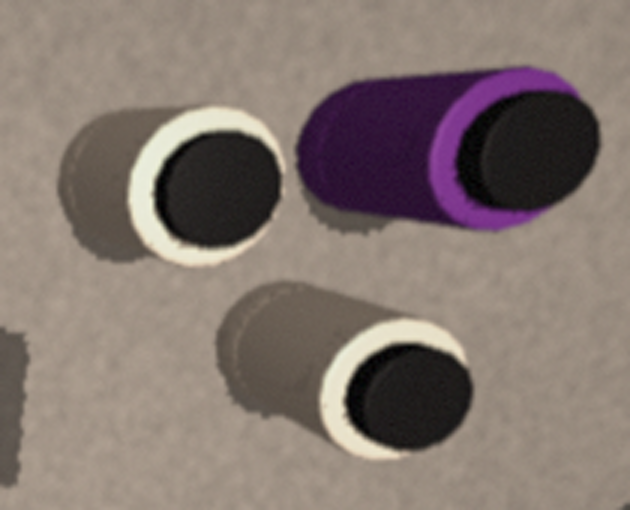

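```bash

python3 - <<'E'
from h import *
f=load('wr5.png')
def loc(w): 
    c,s=np.cos(STA[2]),np.sin(STA[2]);d=np.array(w[:2])-STA[:2];return np.round([c*d[0]+s*d[1],-s*d[0]+c*d[1]],1)
for n,u,z in(('w1',(410.5/3,150+141.5/3),62),('e2',(200,150+183.5/3),114),('e0',(64/3,150+190/3),114),('e2mouth',(586/3,150+196/3),124),('fa ring',(390+206/3,60+186/3),92),('fb',(390+397/3,60+390/3),92),('fa cap',(390+224/3,60+187/3),106),('fb cap',(390+416/3,60+396/3),106)):
    w=back(f,u,z);print(n,np.round(w,1),loc(w))
s=load('s4.png');w=back(s,(230+247/3,100+248/3),62);print('scene w1',w,loc(w))
t=load('t8.png');w=back(t,(240+514/4,140+197/4),124);print('top e0 mouth',w,loc(w))
w=back(s,(230+240/3,100+115/3),124);print('scene e0 mouth',w,loc(w))
w=back(s,(230+253/3,100+291/3),124);print('scene e2 mouth',w,loc(w))
E
```

```text
w1 [553.5 -34.2  62. ] [-14.6 -20.2]
e2 [542.7  61.4 114. ] [-14.5  76. ]
e0 [ 566.4 -129.3  114. ] [ -12.6 -116.1]
e2mouth [544.   60.1 124. ] [-13.5  74.6]
fa ring [421.4 324.1  92. ] [-105.4  350.6]
fb [486.2 413.1  92. ] [-31.  431.8]
fa cap [420.9 324.  106. ] [-106.   350.6]
fb cap [484.8 410.7 106. ] [-32.7 429.6]
scene w1 [553.38430538 -30.85951966  62.        ] [-14.4 -16.9]
top e0 mouth [ 566.07147844 -130.96172031  124.        ] [ -13.1 -117.8]
scene e0 mouth [ 567.0040502  -131.58810395  124.        ] [ -12.2 -118.5]
scene e2 mouth [542.3683461  59.999171  124.       ] [-15.1  74.6]
```

```bash

python3 - <<'E'
from h import *
for y in(-116,-20.3,75): print(np.round(Tst(STA,(-14.5,y,0)),1))
w=Tst(STA,(-14.5,75,0))
go(w[0],w[1],200,186.5)
E
```

```text
[ 564.4 -129.3    0. ]
[553.6 -34.3   0. ]
[542.9  60.4   0. ]
shift tool [-117.1   39.7  112.9]
turn tool [ 0.   0.  -0.2]
shift after turn [-117.3   39.4  112.8]
```

```bash

python3 -m creep '[[0.18,-39,13,0,0,0,0],[0.18,-39,13,20,0,0,-0.2],[0.18,-39,13,40,0,0,0],[0.18,0,0,40,0,0,0],[0.18,0,0,13,0,0,0]]'
python3 -m creep '[[0.18,0,0,0,0,0,0],[0.18,0,0,0,0,0,0]]'
python3 - <<'E'
from h import *
st();f=snap('wrist','wr6.png')
w=Tst(STA,(-14.5,75,0));print(proj(f,[w[0],w[1],124]))
go(w[0],w[1],68,186.5)
E
```

```text
time_s: 14.3
ee_pos: [541.3, 60.8, 196.8]
ee_rot: [180.0, -0.3, -173.3]
force: [0.3, -0.2, 0.8]
gripper_width: 47.7
time_s: 14.55
ee_pos: [543.5, 59.7, 201.7]
ee_rot: [180.0, 0.2, -173.4]
force: [0.0, -0.4, 0.4]
gripper_width: 67.5
t 14.55 pos [543.5  59.7 201.7] rot [ 180.     0.2 -173.4] F [ 0.  -0.4  0.4] w 67.52371540961384 q [  5.1  16.1  94.6   0.   69.  -91.5]
[320.1025745  207.33065193]
shift tool [  1.    1.  133.8]
turn tool [0.  0.2 0.1]
shift after turn [  0.5   1.  133.8]
```

View pics/wr6.png

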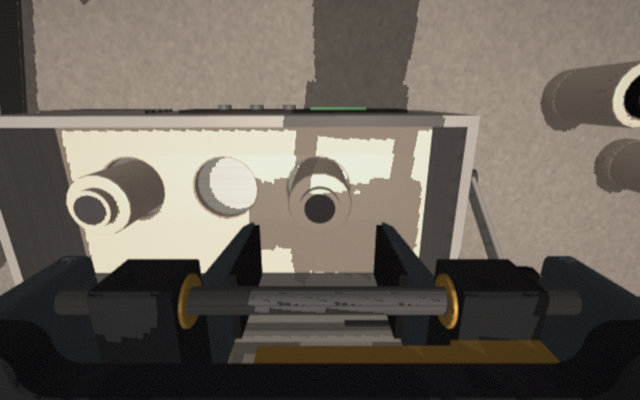

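```bash

python3 -m creep '[[0.18,0,1,40,0,0,0],[0.18,0,0,40,0,0,0],[0.18,0,0,30,0,0,0],[0.18,0,0,16,0,0,0],[0.18,0,0,6,0,0,0]]' 12
python3 -m creep '[[0.18,0,0,1,0,0,0],[0.6,0,0,0,0,0,0],[0.6,0,0,0,0,0,0],[0.6,0,0,0,0,0,0]]' 12
python3 -m creep '[[0.6,0,0,-10,0,0,0],[0.6,0,0,-30,0,0,0],[0.6,0,0,-50,0,0,0],[0.6,0,0,-50,0,0,0],[0.6,0,0,0,0,0,0]]' 12
python3 - <<'E'
from h import *
st();f=snap('scene','s10.png')
go(455,-345,205,186.5)
E
```

```text
time_s: 15.22
ee_pos: [543.0, 60.3, 68.1]
ee_rot: [180.0, 0.1, -173.5]
force: [-0.3, -0.1, -0.6]
gripper_width: 74.7
time_s: 15.72
ee_pos: [543.0, 60.5, 67.4]
ee_rot: [180.0, 0.1, -173.4]
force: [-0.9, -0.8, 3.1]
gripper_width: 55.9
time_s: 16.35
ee_pos: [545.0, 60.6, 211.6]
ee_rot: [-180.0, 0.6, -173.4]
force: [0.1, -0.5, -0.9]
gripper_width: 55.8
t 16.35 pos [545.   60.6 211.6] rot [-180.     0.6 -173.4] F [ 0.1 -0.5 -0.9] w 55.781175417209006 q [  5.1  15.7  93.8   0.   70.  -91.4]
shift tool [ 134.  -392.7    3.3]
turn tool [-0.   0.2  0.1]
shift after turn [ 133.6 -392.9    3.9]
```

View pics/s10.png

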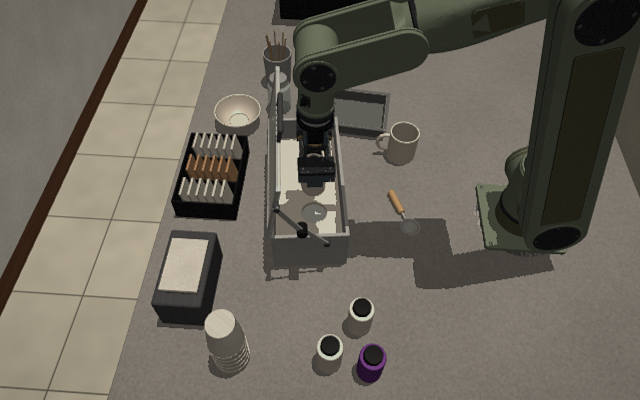

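```bash

python3 -m creep '[[0.6,0,-20,0,0,0,0],[0.6,0,-45,0,0,0,0],[0.6,6,-50,0,0,0,0],[0.6,10,-50,0,0,0,0],[0.6,10,-50,0,0,0,0]]' 12
python3 -m creep '[[0.6,10,-50,0,0,0,0],[0.6,10,-50,0,0,0,0],[0.6,10,-45,0,0,0,0],[0.6,5,-25,0,0,0,0],[0.6,0,0,0,0,0,0]]' 12
python3 - <<'E'
from h import *
st();f=snap('wrist','wr7.png');f=snap('scene','s11.png')
E
```

```text
time_s: 17.02
ee_pos: [539.7, -158.8, 204.7]
ee_rot: [179.9, -0.2, -173.5]
force: [0.7, 0.1, -0.9]
gripper_width: 56.0
time_s: 17.65
ee_pos: [524.8, -330.5, 205.2]
ee_rot: [179.9, -0.1, -173.6]
force: [0.4, 0.6, -1.5]
gripper_width: 56.0
t 17.65 pos [ 524.8 -330.5  205.2] rot [ 1.799e+02 -1.000e-01 -1.736e+02] F [ 0.4  0.6 -1.5] w 56.017507931340745 q [ -33.3   22.8   84.1    0.    73.3 -129.7]
```

View pics/wr7.png

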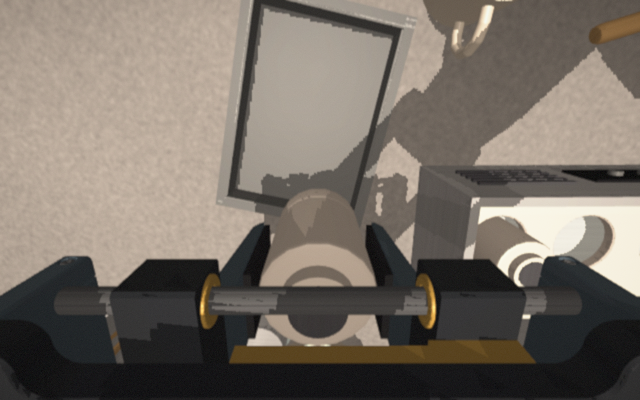

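View pics/s11.png

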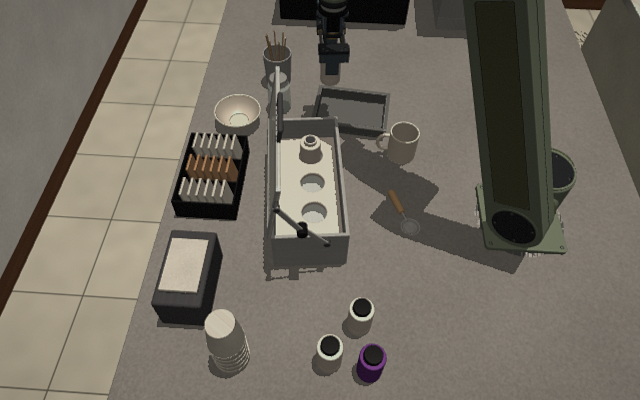

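```bash

python3 - <<'E'
from h import *
from scipy.optimize import least_squares
f=load('wr7.png');s=load('s11.png');t=load('t8.png')
for n,u in(('farright(-y)',(218,204)),('nearleft',(415,19))): print(n,back(f,u,40))
a=back(f,(218,204),40);b=back(f,(415,19),40)
g=lambda p:np.r_[Tst(p,(105,-75,40))[:2]-a[:2],Tst(p,(-105,75,40))[:2]-b[:2]]
r=least_squares(g,[450,-330,0.1]);p=r.x;print(p[:2],np.degrees(p[2]),r.fun)
for l in((105,75,40),(105,-75,40),(-105,-75,40),(-105,75,40)): print(np.round(proj(s,Tst(p,l))),np.round(proj(t,Tst(p,l))))
cv2.imwrite('pics/d3.png',cv2.resize(s['frame'][70:160,290:430,::-1],None,fx=5,fy=5,interpolation=cv2.INTER_CUBIC))
for l in((45,0,0),(-45,0,0)): print(np.round(Tst(p,l),1))
E
```

```text
farright(-y) [ 561.80877009 -439.77662643   40.        ]
nearleft [ 355.26246711 -257.26670232   40.        ]
[ 458.53561863 -348.52166438] -5.927026009910497 [-6.57908733  5.81341501  6.57908739 -5.81341501]
[312. 119.] [412. 191.]
[321.  86.] [457. 195.]
[387.  94.] [455. 258.]
[383. 129.] [408. 254.]
[ 503.3 -353.2    0. ]
[ 413.8 -343.9    0. ]
```

View pics/d3.png

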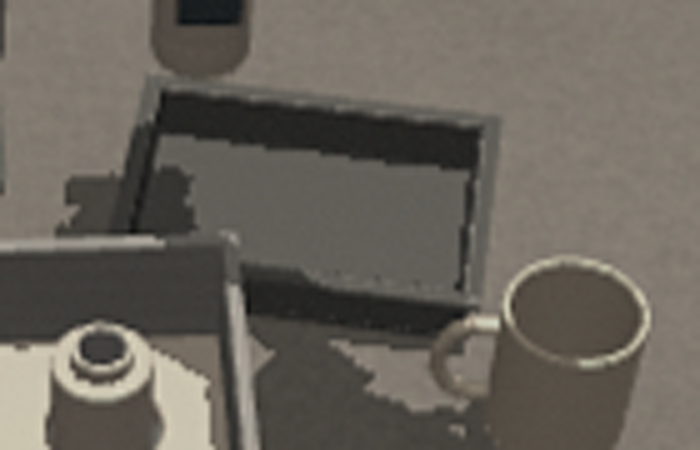

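```bash

python3 - <<'E'
from h import *
go(505,-353,50)
E
```

```text
shift tool [ 23.  -22.5 155.9]
```

```bash

python3 -m creep '[[0.6,12,-12,0,0,0,0],[0.6,11,-11,20,0,0,0],[0.6,0,0,50,0,0,0],[0.6,0,0,45,0,0,0],[0.6,0,0,25,0,0,0]]' 12
python3 -m creep '[[0.6,0,0,8,0,0,0],[0.6,0,0,4,0,0,0],[0.6,0,0,0,0,0,0]]' 12
python3 - <<'E'
from h import *
st();go(505,-353,50)
E
```

```text
time_s: 18.38
ee_pos: [504.1, -353.4, 64.5]
ee_rot: [179.9, -0.2, -173.4]
force: [-0.3, -0.8, -1.2]
gripper_width: 55.9
time_s: 18.75
ee_pos: [506.2, -354.9, 55.8]
ee_rot: [-179.9, 0.1, -173.4]
force: [-0.2, -0.5, -0.6]
gripper_width: 55.3
t 18.75 pos [ 506.2 -354.9   55.8] rot [-1.799e+02  1.000e-01 -1.734e+02] F [-0.2 -0.5 -0.6] w 55.2986878275224 q [ -36.1   29.7   95.9    0.    54.3 -132.7]
shift tool [1.  2.  5.8]
```

```bash

python3 -m creep '[[0.6,0,0,3,0,0,0],[0.6,0,0,2,0,0,0],[0.6,0,0,0.5,0,0,0],[0.6,0,0,0,0,0,0]]' 12
python3 -m creep '[[0.3,0,0,0,0,0,0],[0.18,0,0,0,0,0,0],[0.18,0,0,0,0,0,0],[0.18,0,0,0,0,0,0]]' 12
python3 -m creep '[[0.18,0,0,-20,0,0,0],[0.18,0,0,-50,0,0,0],[0.18,0,0,-50,0,0,0],[0.18,0,0,-30,0,0,0],[0.18,0,0,0,0,0,0]]' 12
python3 - <<'E'
from h import *
st();f=snap('wrist','wr8.png')
w=Tst(STA,(-14.0,-116.5,0));go(w[0],w[1],205,186.5)
E
```

```text
time_s: 19.25
ee_pos: [505.6, -354.5, 49.5]
ee_rot: [-180.0, 0.0, -173.4]
force: [-0.5, 0.5, 2.2]
gripper_width: 55.9
time_s: 19.75
ee_pos: [505.7, -354.6, 49.2]
ee_rot: [180.0, 0.0, -173.4]
force: [-0.6, 0.5, 0.1]
gripper_width: 74.9
time_s: 20.38
ee_pos: [506.8, -355.4, 202.0]
ee_rot: [-179.8, 0.3, -173.4]
force: [0.7, 0.6, -1.2]
gripper_width: 74.2
t 20.375 pos [ 506.8 -355.4  202. ] rot [-179.8    0.3 -173.4] F [ 0.7  0.6 -1.2] w 74.24404795539527 q [ -36.1   22.5   85.     0.    72.2 -132.7]
shift tool [-84.5 216.6  -5.4]
turn tool [-0.1  0.1  0.1]
shift after turn [-84.3 216.7  -5.3]
```

View pics/wr8.png

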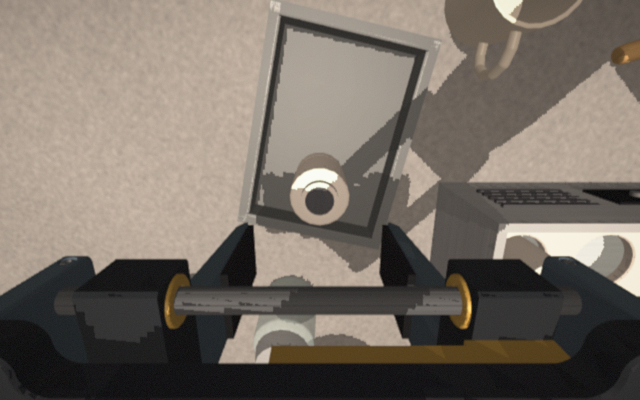

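```bash

python3 -m creep '[[0.18,0,45,0,0,0,0],[0.18,0,50,0,0,0,0],[0.18,-20,50,0,0,0,0],[0.18,-35,42,0,0,0,0],[0.18,-29,29,-3,0,0,0]]' 12
python3 -m creep '[[0.18,0,0,0,0,0,0],[0.18,0,0,0,0,0,0]]' 12
python3 - <<'E'
from h import *
st();f=snap('wrist','wr9.png')
w=Tst(STA,(-13.5,-116.5,0));print(proj(f,[w[0],w[1],124]));go(w[0],w[1],68,186.5)
E
```

```text
time_s: 21.05
ee_pos: [563.8, -128.0, 199.9]
ee_rot: [179.9, -0.2, -173.4]
force: [-0.5, -0.4, 0.6]
gripper_width: 75.1
time_s: 21.3
ee_pos: [563.3, -130.5, 200.5]
ee_rot: [180.0, -0.2, -173.4]
force: [0.3, -0.2, 0.8]
gripper_width: 74.7
t 21.3 pos [ 563.3 -130.5  200.5] rot [ 180.    -0.2 -173.4] F [ 0.3 -0.2  0.8] w 74.70259852792043 q [ -14.2   19.2   90.3   -0.    70.7 -110.7]
[319.66574797 211.64374277]
shift tool [ -2.8   0.9 132.9]
turn tool [ 0.  -0.2  0. ]
shift after turn [ -2.4   1.  132.9]
```

View pics/wr9.png

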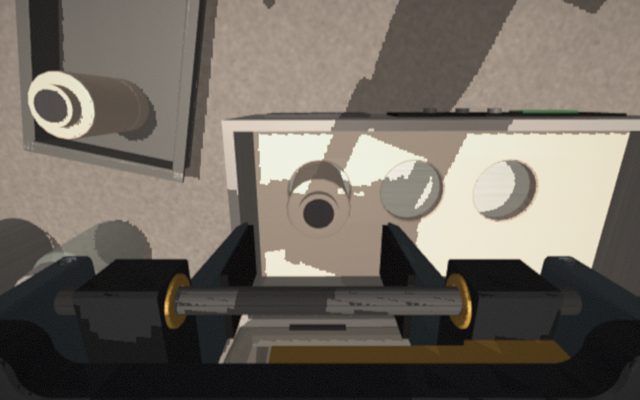

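```bash

python3 -m creep '[[0.18,-2,0,40,0,0,0],[0.18,0,0,40,0,0,0],[0.18,0,0,30,0,0,0],[0.18,0,0,16,0,0,0],[0.18,0,0,6,0,0,0]]' 12
python3 -m creep '[[0.18,0,0,1,0,0,0],[0.6,0,0,0,0,0,0],[0.6,0,0,0,0,0,0],[0.6,0,0,0,0,0,0]]' 12
python3 -m creep '[[0.6,0,0,-10,0,0,0],[0.6,0,0,-30,0,0,0],[0.6,0,0,-50,0,0,0],[0.6,0,0,-50,0,0,0],[0.6,0,0,0,0,0,0]]' 12
python3 - <<'E'
from h import *
f=load('wr9.png');
for u in((411,190),(504,190)):print(back(f,u,62))
cv2.imwrite('pics/d4.png',cv2.resize(f['frame'][140:240,340:580,::-1],None,fx=3.2,fy=3.2,interpolation=cv2.INTER_CUBIC))
st();go(413,-344,210,186.5)
E
```

```text
time_s: 21.98
ee_pos: [565.8, -130.8, 69.6]
ee_rot: [180.0, -0.1, -173.5]
force: [-0.4, -0.3, 0.7]
gripper_width: 74.9
time_s: 22.48
ee_pos: [566.9, -130.2, 70.0]
ee_rot: [-180.0, 0.1, -173.4]
force: [-0.5, 0.4, 3.0]
gripper_width: 55.8
time_s: 23.1
ee_pos: [568.8, -130.7, 214.4]
ee_rot: [-179.8, 0.5, -173.4]
force: [0.9, 0.5, -1.1]
gripper_width: 55.7
[553.14899677 -36.79877472  62.        ]
[542.27883785  57.60093587  62.        ]
t 23.1 pos [ 568.8 -130.7  214.4] rot [-179.8    0.5 -173.4] F [ 0.9  0.5 -1.1] w 55.735665119272085 q [ -14.1   18.8   88.9    0.    71.7 -110.6]
shift tool [ 179.2 -194.1    3.4]
turn tool [-0.2  0.5  0.1]
shift after turn [ 179.  -194.3    4.4]
```

View pics/d4.png

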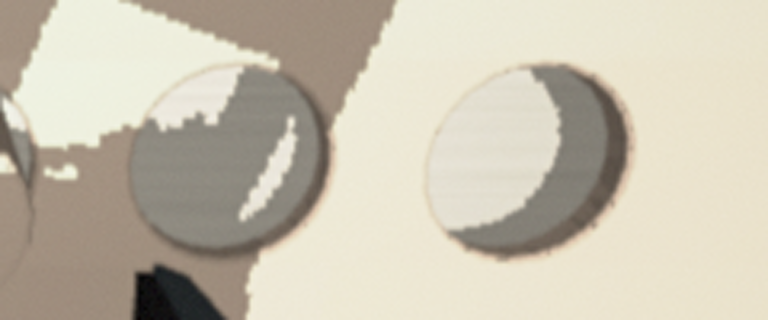

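```bash

python3 -m creep '[[0.6,25,-20,0,0,0,0],[0.6,40,-40,0,0,0,0],[0.6,40,-45,0,0,0,0],[0.6,40,-45,0,0,0,0],[0.6,25,-30,0,0,0,0]]' 12
python3 -m creep '[[0.6,9,-15,20,0,0,0],[0.6,0,0,50,0,0,0],[0.6,0,0,50,0,0,0],[0.6,0,0,25,0,0,0],[0.6,0,0,0,0,0,0]]' 12
python3 - <<'E'
from h import *
st();go(413,-344,53,186.5)
E
```

```text
time_s: 23.72
ee_pos: [415.7, -329.6, 208.3]
ee_rot: [179.9, -0.1, -173.5]
force: [-0.6, -0.6, -1.0]
gripper_width: 55.4
time_s: 24.35
ee_pos: [409.0, -342.7, 61.7]
ee_rot: [179.7, -0.3, -173.4]
force: [0.3, -0.8, -0.8]
gripper_width: 55.7
t 24.35 pos [ 409.  -342.7   61.7] rot [ 179.7   -0.3 -173.4] F [ 0.3 -0.8 -0.8] w 55.69683568492103 q [ -41.2   23.1  106.9    0.    50.4 -137.8]
shift tool [-3.9 -1.8  8.6]
turn tool [ 0.3 -0.3  0.1]
shift after turn [-3.9 -1.8  8.7]
```

```bash

python3 -m creep '[[0.6,-3,-2,5,0,0,0],[0.6,0,0,3,0,0,0],[0.6,0,0,1,0,0,0],[0.6,0,0,0,0,0,0]]' 12
python3 - <<'E'
from h import *
st()
E
python3 -m creep '[[0.6,0,0,0.5,0,0,0],[0.3,0,0,0,0,0,0],[0.18,0,0,0,0,0,0],[0.18,0,0,0,0,0,0],[0.18,0,0,0,0,0,0]]' 12
python3 -m creep '[[0.18,0,0,-20,0,0,0],[0.18,0,0,-50,0,0,0],[0.18,0,0,-50,0,0,0],[0.18,0,0,-30,0,0,0],[0.18,0,0,-30,0,0,0]]' 12
python3 - <<'E'
from h import *
st();snap('wrist','wr10.png');snap('scene','s12.png');snap('top','t12.png')
E
```

```text
time_s: 24.85
ee_pos: [414.2, -346.0, 55.6]
ee_rot: [-180.0, 0.0, -173.4]
force: [1.2, 0.7, -1.2]
gripper_width: 55.5
t 24.85 pos [ 414.2 -346.    55.6] rot [-180.     0.  -173.4] F [ 1.2  0.7 -1.2] w 55.492453458262304 q [ -41.1   23.8  106.8    0.    49.4 -137.7]
time_s: 25.48
ee_pos: [414.1, -345.9, 54.7]
ee_rot: [180.0, 0.0, -173.4]
force: [-1.0, 0.4, 0.7]
gripper_width: 74.7
time_s: 26.1
ee_pos: [414.0, -345.9, 236.1]
ee_rot: [-180.0, 0.0, -173.4]
force: [-0.1, -0.4, -0.4]
gripper_width: 74.5
t 26.1 pos [ 414.  -345.9  236.1] rot [-180.     0.  -173.4] F [-0.1 -0.4 -0.4] w 74.52466533079547 q [ -41.1   14.3   92.1    0.    73.5 -137.7]
```

View pics/s12.png

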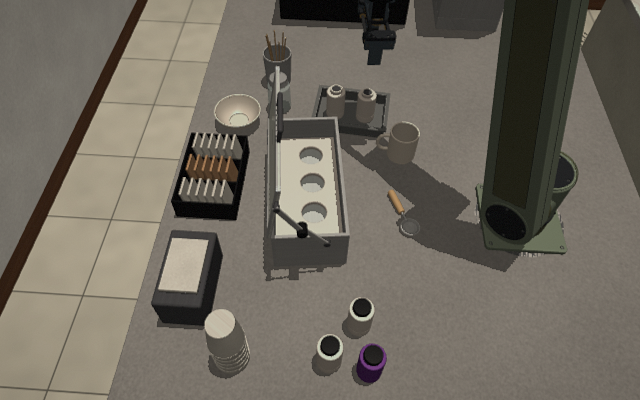

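View pics/t12.png

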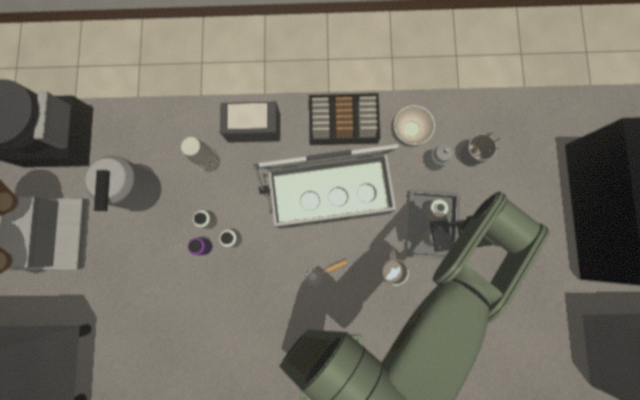

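```bash

python3 -m creep '[[0.18,0,30,0,0,0,0],[0.18,0,55,0,0,0,0],[0.18,0,60,0,0,0,0],[0.18,0,60,0,0,0,0],[0.18,0,60,0,0,0,0]]' 12 >/dev/null
python3 -m creep '[[0.18,0,60,0,0,0,0],[0.18,0,60,0,0,0,0],[0.18,0,60,0,0,0,0],[0.18,0,60,0,0,0,0],[0.18,0,60,0,0,0,0]]' 12 >/dev/null
python3 -m creep '[[0.18,0,50,0,0,0,0],[0.18,0,30,0,0,0,0],[0.18,0,0,0,0,0,0],[0.18,0,0,0,0,0,0]]' 12
python3 - <<'E'
from h import *
st();f=snap('wrist','wr11.png');go(421,324,200,186.5);print(proj(f,[421,324,106]),proj(f,[485.5,411,106]))
E
```

```text
time_s: 28.0
ee_pos: [339.8, 293.8, 233.6]
ee_rot: [-179.9, -0.1, -173.4]
force: [-0.6, -0.2, 0.2]
gripper_width: 75.0
t 28.0 pos [339.8 293.8 233.6] rot [-1.799e+02 -1.000e-01 -1.734e+02] F [-0.6 -0.2  0.2] w 74.97089359318619 q [ 39.4   6.2 102.8  -0.   71.2 -57.2]
shift tool [-83.9  21.1  33.8]
turn tool [-0.1 -0.1  0. ]
shift after turn [-83.9  21.   34. ]
[338.40508717 268.0014381 ] [406.79629388 326.1901836 ]
```

View pics/wr11.png

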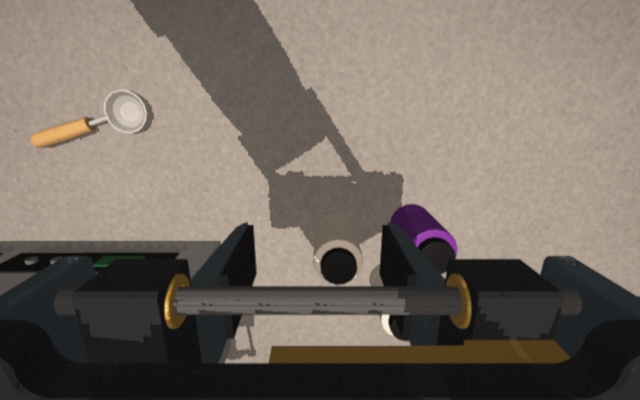

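```bash

python3 -m creep '[[0.18,-28,7,0,0,0,0],[0.18,-28,7,0,0,0,0],[0.18,-28,7,5,0,0,0],[0.18,0,0,0,0,0,0],[0.18,0,0,0,0,0,0]]' 12
python3 - <<'E'
from h import *
st();f=snap('wrist','wr12.png');go(421,324,46,186.5);print(proj(f,[421,324,106]),proj(f,[485.5,411,106]))
cv2.imwrite('pics/d5.png',cv2.resize(f['frame'][130:330,240:560,::-1],None,fx=2.4,fy=2.4,interpolation=cv2.INTER_CUBIC))
print((proj(f,[421,324,106])-(240,130))*2.4)
E
```

```text
time_s: 28.68
ee_pos: [420.8, 324.1, 229.7]
ee_rot: [-180.0, -0.1, -173.5]
force: [0.2, -0.5, -0.3]
gripper_width: 75.1
t 28.675 pos [420.8 324.1 229.7] rot [-1.800e+02 -1.000e-01 -1.735e+02] F [ 0.2 -0.5 -0.3] w 75.058065345092 q [ 36.4  13.8  93.7   0.   72.5 -60.1]
shift tool [ -0.4  -0.3 183.9]
turn tool [-0. -0.  0.]
shift after turn [ -0.3  -0.3 183.9]
[318.82255212 193.32193019] [394.52687381 261.36001797]
[189.17412508 151.97263245]
```

View pics/d5.png

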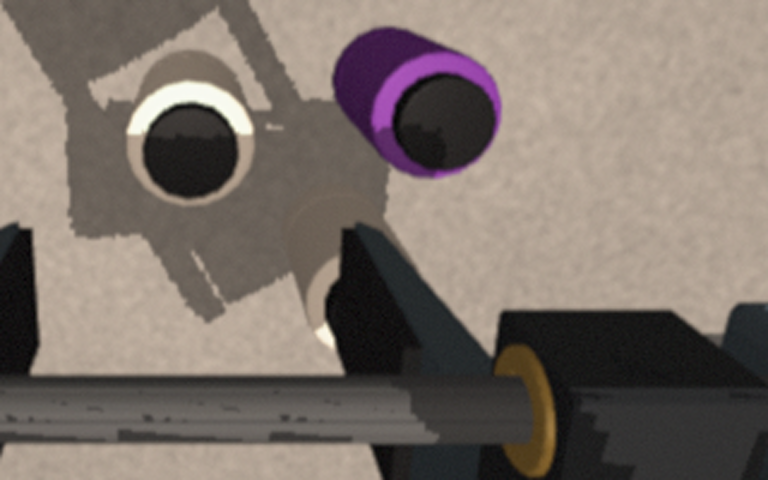

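```bash

python3 -m creep '[[0.18,0,0,50,0,0,0],[0.18,0,0,50,0,0,0],[0.18,0,0,45,0,0,0],[0.18,0,0,25,0,0,0],[0.18,0,0,12,0,0,0]]' 25
python3 -m creep '[[0.18,0,0,1,0,0,0],[0.6,0,0,0,0,0,0],[0.6,0,0,0,0,0,0],[0.6,0,0,0,0,0,0]]' 25
python3 - <<'E'
from h import *
st()
E
python3 -m creep '[[0.6,0,0,-10,0,0,0],[0.6,0,0,-40,0,0,0],[0.6,0,0,-50,0,0,0],[0.6,0,0,-50,0,0,0],[0.6,0,0,-10,0,0,0]]' 25
python3 - <<'E'
from h import *
st();go(564.3,-129.5,205,186.5)
E
```

```text
time_s: 29.35
ee_pos: [420.2, 324.6, 47.0]
ee_rot: [-179.9, -0.1, -173.4]
force: [-0.1, 0.1, -0.0]
gripper_width: 74.7
time_s: 29.85
ee_pos: [422.0, 325.7, 47.8]
ee_rot: [179.9, 0.1, -173.4]
force: [1.0, -0.5, 5.6]
gripper_width: 55.8
t 29.85 pos [422.  325.7  47.8] rot [ 1.799e+02  1.000e-01 -1.734e+02] F [ 1.  -0.5  5.6] w 55.80241948902124 q [ 36.4  23.9 108.2  -0.   47.8 -60.1]
time_s: 30.48
ee_pos: [422.7, 326.3, 210.3]
ee_rot: [179.8, 0.4, -173.4]
force: [-0.2, -0.4, -3.7]
gripper_width: 55.5
t 30.475 pos [422.7 326.3 210.3] rot [ 179.8    0.4 -173.4] F [-0.2 -0.4 -3.7] w 55.499210568443836 q [ 36.4  14.5  95.6   0.   69.5 -60.1]
shift tool [ -88.5 -469.     4.1]
turn tool [0.2 0.4 0.1]
shift after turn [ -89.1 -468.9    5.3]
```

```bash

python3 -m creep '[[0.6,0,-30,0,0,0,0],[0.6,0,-55,0,0,0,0],[0.6,0,-55,0,0,0,0],[0.6,0,-55,0,0,0,0],[0.6,-5,-55,0,0,0,0]]' 25 >/dev/null
python3 -m creep '[[0.6,-15,-45,0,0,0,0],[0.6,-25,-40,0,0,0,0],[0.6,-25,-30,0,0,0,0],[0.6,-19,-9,0,0,0,0],[0.6,0,0,0,0,0,0]]' 25
python3 -m creep '[[0.6,0,0,0,0,0,0],[0.6,0,0,0,0,0,0]]' 25
python3 - <<'E'
from h import *
st();f=snap('wrist','wr13.png')
E
```

```text
time_s: 31.72
ee_pos: [552.4, -36.7, 204.4]
ee_rot: [179.9, -0.2, -173.5]
force: [-0.8, 0.7, -3.1]
gripper_width: 55.5
time_s: 31.98
ee_pos: [551.5, -35.5, 206.4]
ee_rot: [180.0, -0.1, -173.4]
force: [0.2, 0.4, -3.4]
gripper_width: 55.5
t 31.975 pos [551.5 -35.5 206.4] rot [ 1.800e+02 -1.000e-01 -1.734e+02] F [ 0.2  0.4 -3.4] w 55.53742660073317 q [  -4.9   16.6   93.2    0.    70.2 -101.5]
```

View pics/wr13.png

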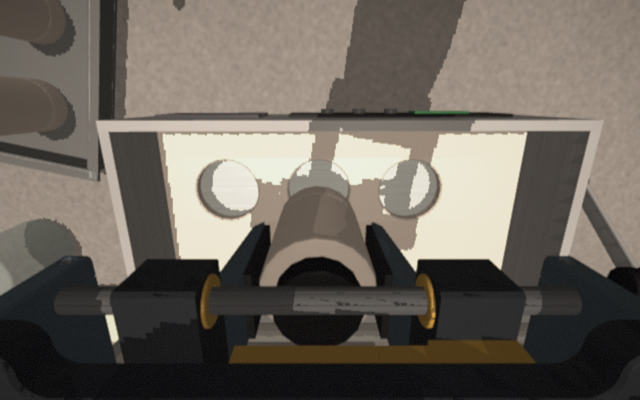

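```bash

python3 - <<'E'
from h import *
f=load('wr13.png')
cv2.imwrite('pics/d6.png',cv2.resize(f['frame'][140:240,190:450,::-1],None,fx=3,fy=3,interpolation=cv2.INTER_CUBIC))
for x,y in((553.4,-35),(564.1,-130),(542.6,59.5)):
  P=np.array([proj(f,[x+32*np.cos(a),y+32*np.sin(a),62]) for a in np.linspace(0,6.28,90)]);P=(P-(190,140))*3;print(x,np.round([P[:,0].min(),P[:,0].max(),P[:,1].min(),P[:,1].max()]))
P=np.array([proj(f,[551.5+28*np.cos(a),-35.5+28*np.sin(a),158.6]) for a in np.linspace(0,6.28,90)]);P=(P-(190,140))*3;print('base',np.round([P[:,0].min(),P[:,0].max(),P[:,1].min(),P[:,1].max()]))
E
```

```text
553.4 [294. 479.  57. 235.]
564.1 [ 18. 203.  56. 234.]
542.6 [569. 754.  57. 235.]
base [275. 501. 135. 346.]
```

View pics/d6.png

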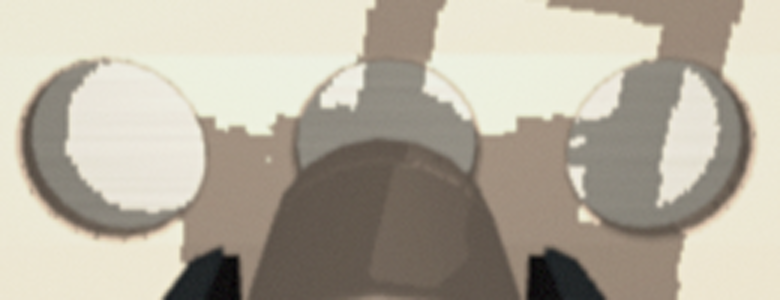

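```bash

python3 -m creep '[[0.6,-1,-30,0,0,0,0],[0.6,-1,-40,0,0,0,0],[0.6,0,-25,0,0,0,0],[0.6,0,0,0,0,0,0],[0.6,0,0,0,0,0,0]]' 25
python3 -m creep '[[0.6,0,0,0,0,0,0],[0.6,0,0,0,0,0,0]]' 25
python3 - <<'E'
from h import *
st();go(564.4,-129.8,115,186.5);st();f=snap('wrist','wr14.png');go(564.4,-129.8,115,186.5)
E
```

```text
time_s: 32.65
ee_pos: [565.0, -129.3, 206.8]
ee_rot: [179.9, -0.0, -173.4]
force: [-0.1, -0.0, -2.8]
gripper_width: 55.8
time_s: 32.9
ee_pos: [565.3, -129.4, 206.8]
ee_rot: [180.0, 0.0, -173.4]
force: [0.1, -0.5, -2.6]
gripper_width: 55.8
t 32.9 pos [ 565.3 -129.4  206.8] rot [ 180.     0.  -173.4] F [ 0.1 -0.5 -2.6] w 55.80849588033048 q [ -14.    19.    89.6    0.    71.3 -110.7]
shift tool [ 1.  -0.3 91.8]
turn tool [0.  0.  0.1]
shift after turn [ 1.  -0.3 91.8]
t 32.9 pos [ 565.3 -129.4  206.8] rot [ 180.     0.  -173.4] F [ 0.1 -0.5 -2.6] w 55.80849588033048 q [ -14.    19.    89.6    0.    71.3 -110.7]
shift tool [ 1.  -0.1 91.8]
turn tool [0.  0.  0.1]
shift after turn [ 1.  -0.1 91.8]
```

View pics/wr14.png

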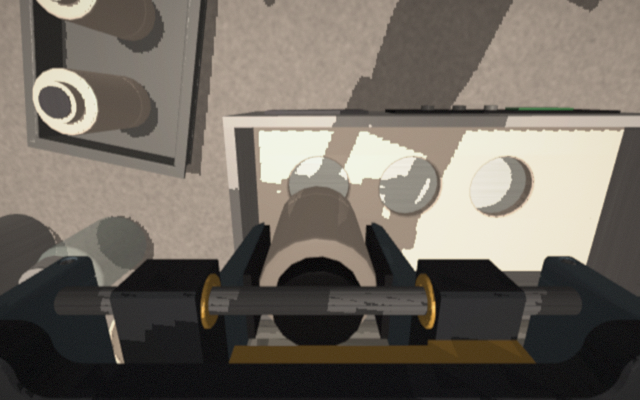

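```bash

python3 -m creep '[[0.6,0.7,0,30,0,0,0],[0.6,0,0,40,0,0,0],[0.6,0,0,17,0,0,0],[0.6,0,0,0,0,0,0]]' 25
python3 - <<'E'
from h import *
st();f=snap('wrist','wr15.png')
E
python3 -m creep '[[0.6,0,0,4,0,0,0],[0.6,0,0,4,0,0,0],[0.6,0,0,4,0,0,0],[0.6,0,0,0,0,0,0]]' 25
```

```text
time_s: 33.45
ee_pos: [563.7, -129.8, 118.4]
ee_rot: [179.9, -0.2, -173.4]
force: [0.1, -0.4, -2.7]
gripper_width: 55.4
t 33.45 pos [ 563.7 -129.8  118.4] rot [ 179.9   -0.2 -173.4] F [ 0.1 -0.4 -2.7] w 55.4301693993101 q [ -14.1   23.    97.1    0.    60.1 -110.7]
time_s: 34.0
ee_pos: [564.5, -130.2, 107.5]
ee_rot: [180.0, -0.0, -173.4]
force: [0.5, -0.2, -3.6]
gripper_width: 55.9
```

View pics/wr15.png

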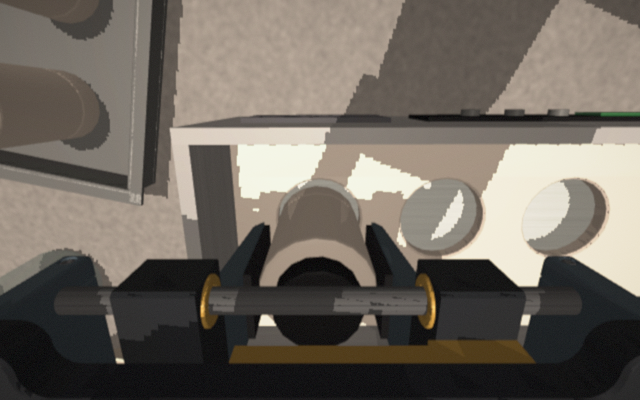

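```bash

python3 -m creep '[[0.6,0,0,6,0,0,0],[0.6,0,0,8,0,0,0],[0.6,0,0,6,0,0,0],[0.6,0,0,0,0,0,0]]' 25
python3 -m creep '[[0.6,0,0,6,0,0,0],[0.6,0,0,5,0,0,0],[0.6,0,0,3,0,0,0],[0.6,0,0,2,0,0,0],[0.6,0,0,0,0,0,0]]' 25
python3 -m creep '[[0.6,0,0,2,0,0,0],[0.6,0,0,1,0,0,0],[0.6,0,0,0,0,0,0]]' 25
```

```text
time_s: 34.5
ee_pos: [564.2, -130.2, 86.9]
ee_rot: [180.0, -0.1, -173.4]
force: [-0.1, 1.5, -2.5]
gripper_width: 55.8
time_s: 35.12
ee_pos: [564.7, -130.3, 71.6]
ee_rot: [180.0, -0.0, -173.4]
force: [-0.3, 0.1, -2.4]
gripper_width: 55.5
time_s: 35.5
ee_pos: [565.0, -130.4, 69.8]
ee_rot: [-180.0, 0.1, -173.4]
force: [-2.4, 0.2, 5.7]
gripper_width: 55.8
```

Seated on the floor (force reversed at tip 69.8, as predicted). Release and go for the second bottle.

```bash

python3 -m creep '[[0.35,0,0,0,0,0,0],[0.2,0,0,0,0,0,0],[0.2,0,0,0,0,0,0],[0.2,0,0,0,0,0,0]]' 25
python3 -m creep '[[0.2,0,0,-20,0,0,0],[0.2,0,0,-50,0,0,0],[0.2,0,0,-50,0,0,0],[0.2,15,20,-30,0,0,0],[0.2,40,40,-10,0,0,0]]' 25
python3 -m creep '[[0.2,40,50,0,0,0,0],[0.2,30,55,0,0,0,0],[0.2,0,55,0,0,0,0],[0.2,0,50,0,0,0,0],[0.2,0,0,0,0,0,0]]' 25
python3 - <<'E'
from h import *
st();f=snap('scene','s16.png');snap('top','t16.png');go(485.5,411,230,186.5)
E
```

```text
time_s: 36.0
ee_pos: [564.7, -130.3, 68.6]
ee_rot: [180.0, -0.0, -173.4]
force: [0.6, 0.7, -1.2]
gripper_width: 72.7
time_s: 36.62
ee_pos: [505.0, -77.3, 230.7]
ee_rot: [-179.9, 0.3, -173.5]
force: [0.1, 0.5, 0.8]
gripper_width: 73.4
time_s: 37.25
ee_pos: [410.3, 125.0, 228.9]
ee_rot: [180.0, 0.0, -173.1]
force: [0.6, -0.0, 1.0]
gripper_width: 72.8
t 37.25 pos [410.3 125.  228.9] rot [ 180.     0.  -173.1] F [ 0.6 -0.   1. ] w 72.78189456428089 q [ 15.4   4.4 105.6   0.   70.  -81.5]
shift tool [-107.7  278.    -1.5]
turn tool [-0.  -0.   0.1]
shift after turn [-107.   278.2   -1.3]
```

View pics/s16.png

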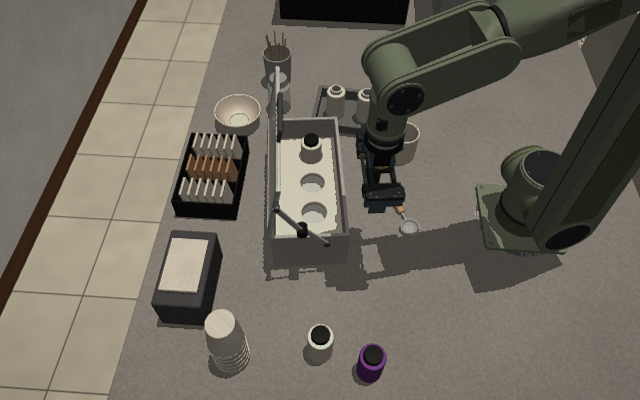

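View pics/t16.png

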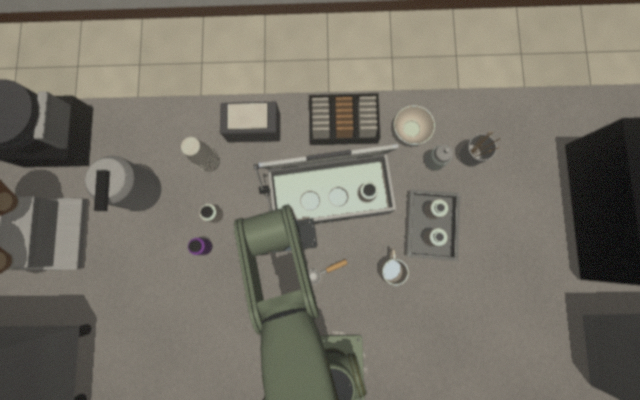

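```bash

python3 - <<'E'
from h import *
s=load('s16.png');t=load('t16.png')
cv2.imwrite('pics/d7.png',np.hstack([cv2.resize(s['frame'][310:370,290:350,::-1],(380,380),interpolation=cv2.INTER_CUBIC),cv2.resize(t['frame'][190:230,188:228,::-1],(380,380),interpolation=cv2.INTER_CUBIC)]))
E
```

```text
(no output)
```

View pics/d7.png

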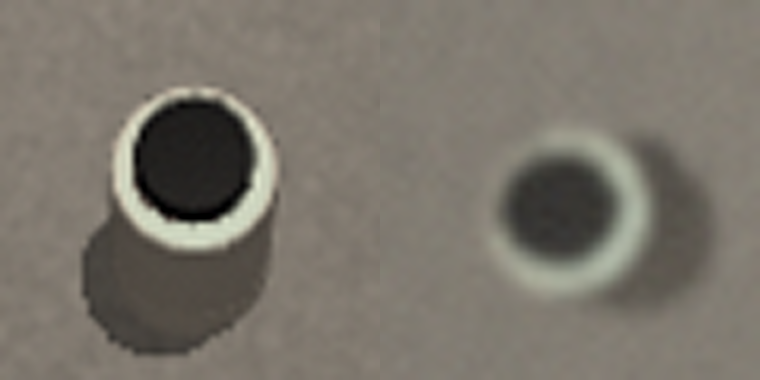

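```bash

python3 - <<'E'
from h import *
s=load('s16.png');t=load('t16.png')
print(back(s,(320.8,335.1),106),back(t,(206.9,211.8),106)); go(505,393,230,186.5)
E
```

```text
[505.94649867 396.38867296 106.        ] [506.13427436 386.30966476 106.        ]
shift tool [-125.   257.8   -1.5]
turn tool [-0.  -0.   0.1]
shift after turn [-124.3  258.1   -1.3]
```

```bash

python3 -m creep '[[0.2,0,40,0,0,0,0],[0.2,-20,55,0,0,0,0],[0.2,-30,55,0,0,0,0],[0.2,-35,55,0,0,0,0],[0.2,-30,40,0,0,0,0]]' 25
python3 -m creep '[[0.2,-9,12,0,0,0,0],[0.2,0,0,0,0,0,0],[0.2,0,0,0,0,0,0]]' 25
python3 - <<'E'
from h import *
st();f=snap('wrist','wr17.png');print(proj(f,[505.5,391.5,106]),f['frame'].shape);go(505.5,391.5,47,186.5)
cv2.imwrite('pics/d8.png',cv2.resize(f['frame'][130:330,200:440,::-1],None,fx=3,fy=3,interpolation=cv2.INTER_CUBIC))
print((proj(f,[505.5,391.5,106])-(200,130))*3)
E
```

```text
time_s: 37.98
ee_pos: [497.8, 376.9, 228.4]
ee_rot: [-180.0, 0.0, -173.5]
force: [1.0, -0.1, 0.2]
gripper_width: 72.4
time_s: 38.35
ee_pos: [503.3, 387.4, 228.9]
ee_rot: [-180.0, -0.0, -173.5]
force: [-0.2, 0.2, -0.0]
gripper_width: 72.9
t 38.35 pos [503.3 387.4 228.9] rot [-180.    -0.  -173.5] F [-0.2  0.2 -0. ] w 72.91049615654686 q [ 36.6  23.4  79.7  -0.   77.  -59.9]
[322.85987279 195.85646205] (400, 640, 3)
shift tool [ -2.7   3.7 182.2]
turn tool [-0. -0. -0.]
shift after turn [ -2.7   3.7 182.2]
[368.57961838 197.56938615]
```

View pics/d8.png

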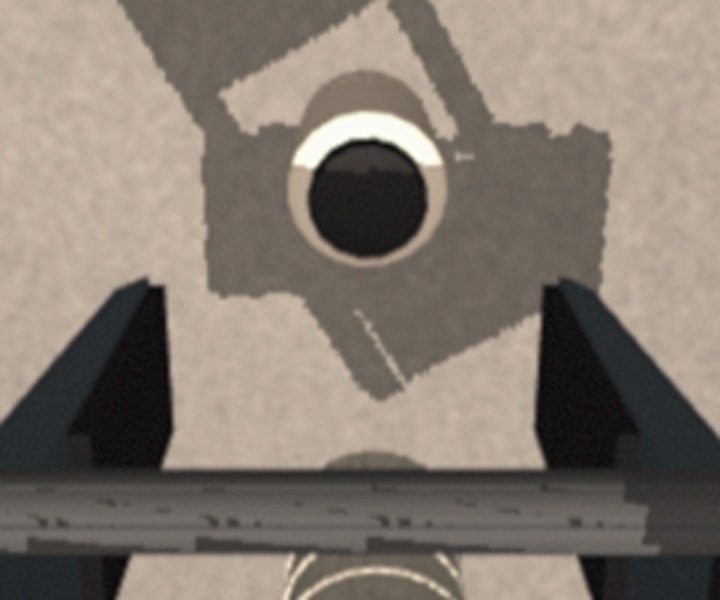

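```bash

python3 -m creep '[[0.2,-2.7,3.5,40,0,0,0],[0.2,0,0,55,0,0,0],[0.2,0,0,50,0,0,0],[0.2,0,0,26,0,0,0],[0.2,0,0,10,0,0,0]]' 25
python3 -m creep '[[0.2,0,0,0,0,0,0],[0.6,0,0,0,0,0,0],[0.6,0,0,0,0,0,0],[0.6,0,0,0,0,0,0]]' 25
python3 - <<'E'
from h import *
st()
E
python3 -m creep '[[0.6,0,0,-10,0,0,0],[0.6,0,0,-40,0,0,0],[0.6,0,0,-50,0,0,0],[0.6,0,0,-50,0,0,0],[0.6,20,0,-10,0,0,0]]' 25
python3 - <<'E'
from h import *
st();go(422,326,210,186.5)
E
```

```text
time_s: 39.02
ee_pos: [504.8, 391.6, 46.8]
ee_rot: [-179.9, -0.1, -173.5]
force: [0.8, -0.4, -0.7]
gripper_width: 73.1
time_s: 39.52
ee_pos: [506.4, 393.3, 49.3]
ee_rot: [180.0, 0.1, -173.4]
force: [0.6, -1.5, 5.3]
gripper_width: 55.8
t 39.525 pos [506.4 393.3  49.3] rot [ 1.800e+02  1.000e-01 -1.734e+02] F [ 0.6 -1.5  5.3] w 55.76745926528156 q [ 36.8  31.8  92.9  -0.   55.1 -59.7]
time_s: 40.15
ee_pos: [487.4, 392.1, 211.2]
ee_rot: [179.8, 0.4, -173.5]
force: [-0.8, -0.1, -3.7]
gripper_width: 55.7
t 40.15 pos [487.4 392.1 211.2] rot [ 179.8    0.4 -173.5] F [-0.8 -0.1 -3.7] w 55.71021847105033 q [ 37.8  22.8  83.2   0.   73.6 -58.8]
shift tool [ 72.5 -58.3   0.5]
turn tool [0.2 0.4 0. ]
shift after turn [ 72.5 -58.3   1.2]
```

```bash

python3 -m creep '[[0.6,25,-15,0,0,0,0],[0.6,35,-30,0,0,0,0],[0.6,12,-50,0,0,0,0],[0.6,0,-55,0,0,0,0],[0.6,0,-55,0,0,0,0]]' 25 >/dev/null
python3 -m creep '[[0.6,0,-55,0,0,0,0],[0.6,-5,-50,0,0,0,0],[0.6,-15,-45,0,0,0,0],[0.6,-25,-40,0,0,0,0],[0.6,-25,-25,0,0,0,0]]' 25 
python3 -m creep '[[0.6,-19,-9,0,0,0,0],[0.6,0,0,0,0,0,0],[0.6,0,0,0,0,0,0]]' 25
python3 - <<'E'
from h import *
st();go(553.6,-35,120,186.5)
E
```

```text
time_s: 41.4
ee_pos: [530.1, -27.7, 205.7]
ee_rot: [179.9, -0.3, -173.5]
force: [0.0, 0.9, -2.7]
gripper_width: 55.6
time_s: 41.78
ee_pos: [549.6, -32.5, 206.4]
ee_rot: [179.9, -0.2, -173.4]
force: [0.3, 0.6, -3.2]
gripper_width: 55.3
t 41.775 pos [549.6 -32.5 206.4] rot [ 179.9   -0.2 -173.4] F [ 0.3  0.6 -3.2] w 55.33228212131974 q [  -4.6   16.5   93.4    0.    70.3 -101.2]
shift tool [-4.  -3.  86.4]
turn tool [ 0.1 -0.2  0.1]
shift after turn [-3.7 -2.9 86.4]
```

```bash

python3 -m creep '[[0.6,-4,-3,10,0,0,0],[0.6,0,0,35,0,0,0],[0.6,0,0,30,0,0,0],[0.6,0,0,8,0,0,0],[0.6,0,0,0,0,0,0]]' 25 
python3 -m creep '[[0.6,0,0,0,0,0,0],[0.6,0,0,0,0,0,0]]' 25 
python3 - <<'E'
from h import *
st();go(553.6,-35,110,186.5);f=snap('wrist','wr18.png');
cv2.imwrite('pics/d9.png',cv2.resize(f['frame'][130:330,180:460,::-1],None,fx=2.8,fy=2.8,interpolation=cv2.INTER_CUBIC))
E
```

```text
time_s: 42.4
ee_pos: [555.9, -35.7, 124.7]
ee_rot: [180.0, -0.0, -173.4]
force: [-0.2, -0.2, -3.1]
gripper_width: 55.5
time_s: 42.65
ee_pos: [556.8, -35.9, 125.9]
ee_rot: [-180.0, 0.1, -173.4]
force: [-0.5, 0.3, -3.6]
gripper_width: 55.4
t 42.65 pos [556.8 -35.9 125.9] rot [-1.800e+02  1.000e-01 -1.734e+02] F [-0.5  0.3 -3.6] w 55.362978690577016 q [  -4.9   20.8   99.5    0.    59.6 -101.4]
shift tool [ 3.1  1.3 15.9]
turn tool [-0.   0.1  0.1]
shift after turn [ 3.1  1.3 15.9]
```

View pics/d9.png

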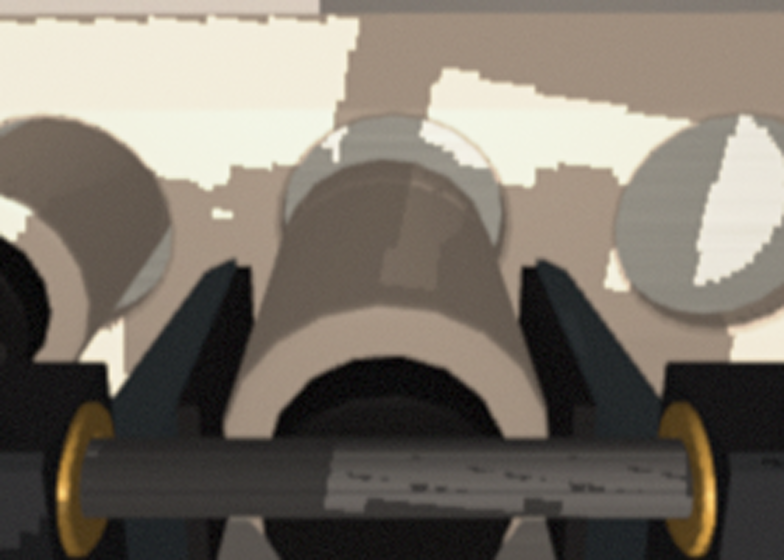

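```bash

python3 -m creep '[[0.6,2.5,1,4,0,0,0],[0.6,0,0,3,0,0,0],[0.6,0,0,0,0,0,0],[0.6,0,0,0,0,0,0]]' 25 
python3 - <<'E'
from h import *
st();go(553.6,-35,110,186.5);f=snap('wrist','wr19.png');
cv2.imwrite('pics/d10.png',cv2.resize(f['frame'][130:330,180:460,::-1],None,fx=2.8,fy=2.8,interpolation=cv2.INTER_CUBIC))
E
```

```text
time_s: 43.2
ee_pos: [553.6, -35.2, 117.7]
ee_rot: [180.0, 0.0, -173.4]
force: [0.1, -1.0, -3.0]
gripper_width: 56.0
t 43.2 pos [553.6 -35.2 117.7] rot [ 180.     0.  -173.4] F [ 0.1 -1.  -3. ] w 56.03054893936944 q [  -4.8   21.   100.5    0.    58.5 -101.4]
shift tool [-0.1  0.2  7.7]
turn tool [0.  0.  0.1]
shift after turn [-0.1  0.2  7.7]
```

View pics/d10.png

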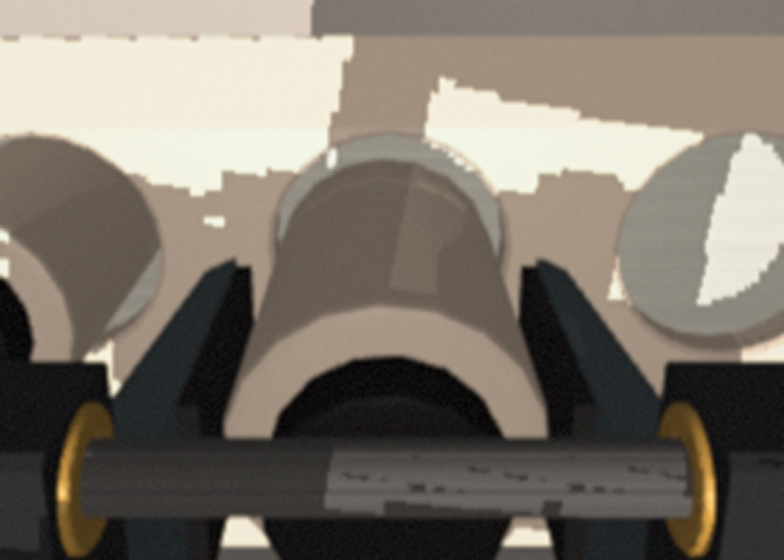

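```bash

python3 -m creep '[[0.6,0,0,4,0,0,0],[0.6,0,0,4,0,0,0],[0.6,0,0,4,0,0,0],[0.6,0,0,0,0,0,0]]' 25 
python3 -m creep '[[0.6,0,0,5,0,0,0],[0.6,0,0,5,0,0,0],[0.6,0,0,5,0,0,0],[0.6,0,0,0,0,0,0]]' 25 
python3 -m creep '[[0.6,0,0,5,0,0,0],[0.6,0,0,5,0,0,0],[0.6,0,0,4,0,0,0],[0.6,0,0,0,0,0,0]]' 25 
```

```text
time_s: 43.75
ee_pos: [553.1, -35.2, 105.2]
ee_rot: [180.0, -0.1, -173.4]
force: [0.2, 0.3, -1.9]
gripper_width: 55.6
time_s: 44.25
ee_pos: [553.1, -35.2, 90.1]
ee_rot: [180.0, -0.1, -173.4]
force: [-0.2, 0.6, -2.8]
gripper_width: 55.7
time_s: 44.75
ee_pos: [553.2, -35.2, 76.3]
ee_rot: [180.0, -0.1, -173.4]
force: [-0.9, 0.2, -4.2]
gripper_width: 55.8
```

```bash

python3 -m creep '[[0.6,0,0,2,0,0,0],[0.6,0,0,2,0,0,0],[0.6,0,0,1,0,0,0],[0.6,0,0,0,0,0,0]]' 25 
python3 -m creep '[[0.6,0,0,1,0,0,0],[0.6,0,0,0,0,0,0]]' 25 
```

```text
time_s: 45.25
ee_pos: [553.4, -35.2, 71.7]
ee_rot: [180.0, -0.0, -173.4]
force: [0.7, -0.4, -3.6]
gripper_width: 55.3
time_s: 45.5
ee_pos: [553.6, -35.2, 71.3]
ee_rot: [-180.0, 0.0, -173.4]
force: [-1.9, -0.1, 1.3]
gripper_width: 55.7
```

```bash

python3 -m creep '[[0.35,0,0,0,0,0,0],[0.2,0,0,0,0,0,0],[0.2,0,0,0,0,0,0],[0.2,0,0,0,0,0,0]]' 25
python3 -m creep '[[0.2,0,0,-20,0,0,0],[0.2,0,0,-50,0,0,0],[0.2,0,0,-50,0,0,0],[0.2,20,0,-40,0,0,0],[0.2,40,0,-40,0,0,0]]' 25
python3 -m creep '[[0.5,40,0,0,0,0,0],[0.8,40,30,0,0,0,0],[1,0,40,0,0,0,0],[1,0,0,0,0,0,0]]' 25
python3 - <<'E'
from h import *
st();f=snap('scene','s20.png');t=snap('top','t20.png');
cv2.imwrite('pics/e1.png',np.hstack([cv2.resize(f['frame'][80:280,240:400,::-1],(480,600),interpolation=cv2.INTER_CUBIC)]))
cv2.imwrite('pics/e2.png',cv2.resize(t['frame'][140:270,230:470,::-1],None,fx=3.3,fy=3.3,interpolation=cv2.INTER_CUBIC))
E
```

```text
time_s: 46.0
ee_pos: [553.5, -35.2, 70.7]
ee_rot: [180.0, 0.0, -173.4]
force: [0.5, -0.4, 0.1]
gripper_width: 72.8
time_s: 46.62
ee_pos: [494.0, -42.1, 271.9]
ee_rot: [-180.0, 0.0, -173.4]
force: [-0.6, -0.1, -0.3]
gripper_width: 72.9
time_s: 47.12
ee_pos: [405.7, 19.8, 271.1]
ee_rot: [180.0, 0.1, -173.3]
force: [-0.0, -0.7, -0.6]
gripper_width: 35.7
t 47.125 pos [405.7  19.8 271.1] rot [ 1.800e+02  1.000e-01 -1.733e+02] F [-0.  -0.7 -0.6] w 35.71192411860085 q [  1.1   0.7 103.3   0.   75.9 -95.6]
```

View pics/e1.png

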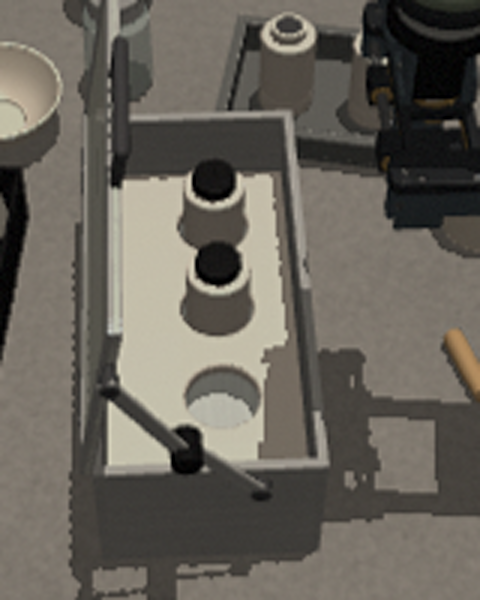

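View pics/e2.png

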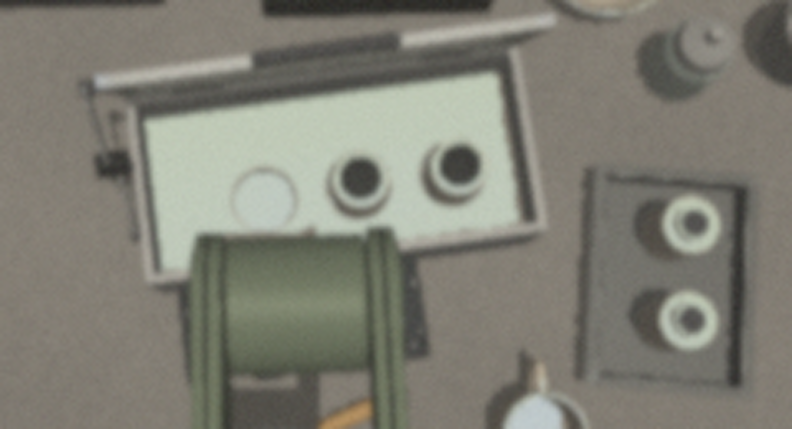

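```bash

python3 -m creep '[[0.45,0,0,0,0,-10,0],[0.45,0,0,0,0,-10,0],[0.45,0,0,0,0,-10,0],[0.45,0,0,0,0,0,0],[0.45,0,0,0,0,0,0]]' 20
python3 - <<'E'
from h import *
from scipy.optimize import least_squares
f=load('s20.png');t=load('t20.png')
g=lambda p:np.r_[proj(f,p)-(302.3,229.3),proj(t,p)-(263.9,189.7)]
r=least_squares(g,[560,190,185]);print(r.x,r.fun)
c,s=np.cos(STA[2]),np.sin(STA[2]);d=r.x[:2]-STA[:2];print([c*d[0]+s*d[1],-s*d[0]+c*d[1]])
s_=st();z=R.from_euler('xyz',s_['ee_rot'],degrees=True).apply([0,0,1]);print(z)
k=np.array([562.2,191,184.5])
for o in(-80,13): print(np.round(k+z*o)); go(*(k+z*o))
E
```

```text
time_s: 47.85
ee_pos: [408.2, 17.8, 272.2]
ee_rot: [-180.0, 30.0, -173.5]
force: [0.7, 0.3, 0.6]
gripper_width: 50.4
[560.59700186 190.86710857 182.54191393] [-0.13653754 -0.03576933 -0.02259585  0.19371801]
[np.float64(17.815620510346207), np.float64(202.60085600380447)]
t 47.85 pos [408.2  17.8 272.2] rot [-180.    30.  -173.5] F [0.7 0.3 0.6] w 50.40301301305986 q [  -3.   -14.6  122.2    6.9   42.9 -103.4]
[ 0.49742214  0.05626505 -0.86568208]
[522. 186. 254.]
shift tool [-105.6  154.7   82.3]
[569. 192. 173.]
shift tool [-105.6  154.7  175.3]
```

```bash

python3 -m creep '[[0.45,-20,35,15,0,0,0],[0.45,-25,40,20,0,0,0],[0.45,-25,40,20,0,0,0],[0.45,-25,30,20,0,0,0],[0.45,-9,10,5,0,0,0]]' 20
python3 -m creep '[[0.45,0,0,0,0,0,0],[0.45,0,0,0,0,0,0]]' 20
python3 - <<'E'
from h import *
f=snap('wrist','wr21.png')
s_=st();z=R.from_euler('xyz',s_['ee_rot'],degrees=True).apply([0,0,1])
k=np.array([561.5,191,183.8]);print(proj(f,k))
for o in(13,): print(np.round(k+z*o)); go(*(k+z*o))
E
```

```text
time_s: 48.48
ee_pos: [521.1, 190.1, 253.2]
ee_rot: [-179.9, 29.9, -173.3]
force: [-0.6, 0.4, -0.4]
gripper_width: 49.9
time_s: 48.72
ee_pos: [517.7, 186.3, 253.5]
ee_rot: [-180.0, 30.0, -173.5]
force: [-0.4, 0.9, 0.2]
gripper_width: 50.2
t 48.775 pos [517.6 186.1 253.7] rot [-180.    30.  -173.5] F [-0.4 -0.8  0.4] w 50.32616616049723 q [ 23.8   1.5 111.7 -13.8  38.7 -64.1]
[318.7999729  209.80695214]
[568. 192. 173.]
shift tool [-3.3 -0.1 95.6]
```

View pics/wr21.png

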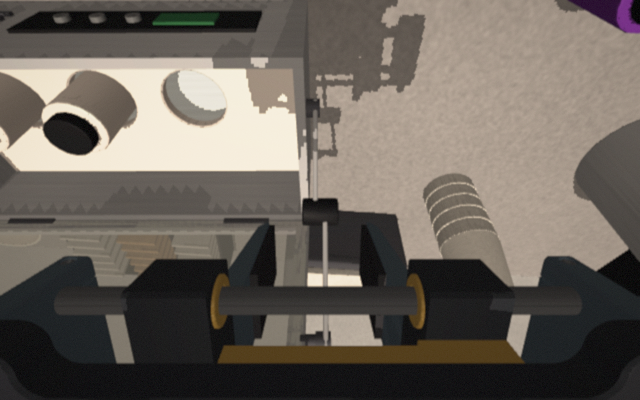

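```bash

python3 -m creep '[[0.45,-3,0,25,0,0,0],[0.45,0,0.5,30,0,0,0],[0.45,0,0,25,0,0,0],[0.45,0,0,12,0,0,0],[0.45,0,0,3,0,0,0]]' 20
python3 -m creep '[[0.5,0,0,0,0,0,0],[0.8,0,0,0,0,0,0],[0.8,0,0,0,0,0,0],[0.8,0,0,0,0,0,0]]' 20
python3 - <<'E'
from h import *
st();f=snap('scene','s22.png')
foot=np.array([-128,-20])
# grip pt path: rotate knob about foot; tool frame at 30 tilt: tool x=(-cos30,-sin30... )
s_=state();Rm=R.from_euler('xyz',s_['ee_rot'],degrees=True)
k0=np.array([-72,49])-foot;a0=np.arctan2(k0[1],k0[0]);prev=90*np.array([np.cos(a0),np.sin(a0)])
for i in range(1,9):
    a=a0+i*0.06;k=90*np.array([np.cos(a),np.sin(a)]);d=k-prev;prev=k
    print(i,np.round(foot+k,1),np.round(Rm.inv().apply([d[0]*np.cos(STA[2]),d[0]*np.sin(STA[2]),d[1]]),1))
E
```

```text
time_s: 49.4
ee_pos: [567.5, 192.7, 172.7]
ee_rot: [-180.0, 30.0, -173.5]
force: [-0.4, 0.5, -0.4]
gripper_width: 50.1
time_s: 49.9
ee_pos: [567.7, 193.8, 173.5]
ee_rot: [180.0, 30.1, -173.4]
force: [-3.0, 1.3, 3.6]
gripper_width: 29.8
t 49.9 pos [567.7 193.8 173.5] rot [ 180.    30.1 -173.4] F [-3.   1.3  3.6] w 29.778065854303325 q [ 22.   10.5 114.2 -16.9  27.1 -61.4]
1 [-75.6  53.2] [ 2.1  0.  -5. ]
2 [-80.1  56.2] [ 2.4  0.  -4.9]
3 [-84.7  58.9] [ 2.7  0.  -4.7]
4 [-89.5  61.4] [ 2.9  0.  -4.5]
5 [-94.5  63.5] [ 3.2  0.  -4.3]
6 [-99.5  65.4] [ 3.5  0.  -4.2]
7 [-104.7   66.9] [ 3.7  0.  -3.9]
8 [-110.    68.2] [ 3.9  0.  -3.7]
```

View pics/s22.png

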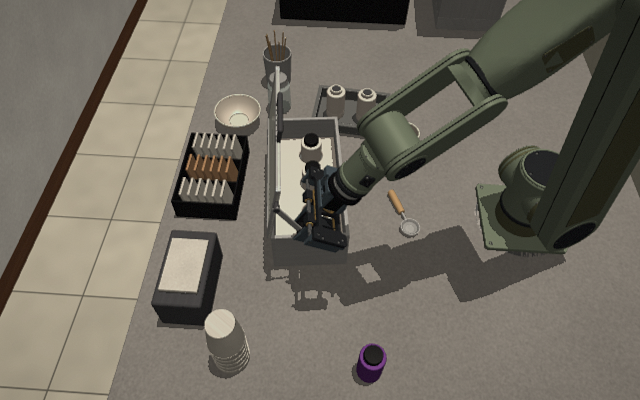

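```bash

python3 -m creep '[[0.8,2,0,-5,0,0,0],[0.8,2.4,0,-4.9,0,0,0],[0.8,2.7,0,-4.7,0,0,0],[0.8,0,0,0,0,0,0]]' 20
python3 -m creep '[[0.8,2.9,0,-4.5,0,0,0],[0.8,3.2,0,-4.3,0,0,0],[0.8,3.5,0,-4.2,0,0,0],[0.8,3.7,0,-3.9,0,0,0],[0.8,0,0,0,0,0,0]]' 20
python3 - <<'E'
from h import *
st();f=snap('scene','s23.png');cv2.imwrite('pics/e3.png',cv2.resize(f['frame'][100:280,240:400,::-1],None,fx=3.3,fy=3.3,interpolation=cv2.INTER_CUBIC))
E
```

```text
time_s: 50.45
ee_pos: [554.0, 192.2, 182.3]
ee_rot: [180.0, 30.0, -173.4]
force: [-0.0, 4.8, -0.3]
gripper_width: 30.0
time_s: 51.08
ee_pos: [534.2, 189.9, 190.1]
ee_rot: [180.0, 30.0, -173.5]
force: [-0.1, 4.8, 0.5]
gripper_width: 29.6
t 51.075 pos [534.2 189.9 190.1] rot [ 180.    30.  -173.5] F [-0.1  4.8  0.5] w 29.605269756449367 q [ 23.3   6.6 116.2 -17.   29.2 -60.4]
```

View pics/e3.png

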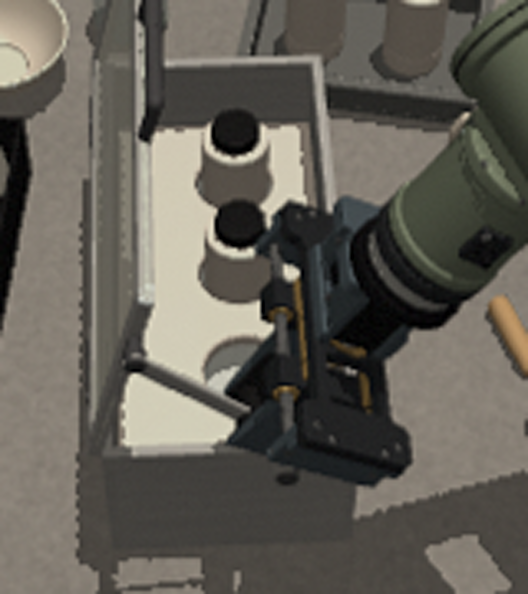

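```bash

python3 -m creep '[[0.5,0,0,0,0,0,0],[0.45,0,0,0,0,0,0],[0.45,0,0,0,0,0,0]]' 20
python3 -m creep '[[0.45,0,0,-20,0,0,0],[0.45,0,0,-40,0,0,0],[0.45,0,0,-50,0,0,0],[0.45,0,-40,-50,0,0,0],[0.45,0,-50,-50,0,0,0]]' 20
python3 -m creep '[[0.45,0,-50,0,0,10,0],[0.45,0,-40,0,0,10,0],[0.5,0,0,0,0,10,0],[0.6,0,0,0,0,0,10],[0.6,0,0,0,0,0,10]]' 20
python3 -m creep '[[0.6,0,0,0,0,0,10],[0.6,0,0,0,0,0,10],[0.6,0,0,0,0,0,10],[0.6,0,0,0,0,0,10],[0.6,0,0,0,0,0,10]]' 20
python3 -m creep '[[0.6,0,0,0,0,0,10],[0.6,0,0,0,0,0,10],[0.6,0,0,0,0,0,0],[0.6,0,0,0,0,0,0]]' 20
python3 - <<'E'
from h import *
st();f=snap('scene','s24.png');cv2.imwrite('pics/e4.png',cv2.resize(f['frame'][60:270,240:400,::-1],None,fx=2.8,fy=2.8,interpolation=cv2.INTER_CUBIC))
for th in(1.2,1.25,1.3,1.35,1.4):
    a=th+np.arctan2(4,212);r=np.hypot(4,212)
    w=[Tst(STA,(90-r*np.cos(a),y,135+r*np.sin(a))) for y in(55,-55)]
    print(th,np.round(Tst(STA,(90-r*np.cos(a),0,135+r*np.sin(a)))),[np.round((proj(f,q)-(240,60))*2.8) for q in w])
E
```

```text
time_s: 51.5
ee_pos: [534.2, 189.0, 189.4]
ee_rot: [-180.0, 29.9, -173.4]
force: [0.5, -0.1, -0.1]
gripper_width: 50.1
time_s: 52.12
ee_pos: [442.0, 95.0, 367.1]
ee_rot: [-180.0, 30.0, -173.2]
force: [2.1, -0.9, 0.5]
gripper_width: 49.7
time_s: 52.75
ee_pos: [453.9, 5.4, 364.8]
ee_rot: [-180.0, -0.1, 166.2]
force: [-0.7, -0.8, -0.7]
gripper_width: 36.5
time_s: 53.38
ee_pos: [453.2, 5.6, 365.4]
ee_rot: [-180.0, -0.0, 116.2]
force: [-0.4, -0.6, -0.5]
gripper_width: 36.5
time_s: 53.88
ee_pos: [453.3, 5.8, 365.5]
ee_rot: [-180.0, 0.0, 96.7]
force: [0.7, 0.2, 0.5]
gripper_width: 36.6
t 53.875 pos [453.3   5.8 365.5] rot [-180.     0.    96.7] F [0.7 0.2 0.5] w 36.56783808964738 q [-0.7  3.5 87.1 -0.  89.4 -7.4]
1.2 [583. -11. 334.] [array([167., 202.]), array([163., 101.])]
1.25 [593.  -9. 337.] [array([154., 199.]), array([151.,  98.])]
1.3 [603.  -8. 340.] [array([140., 197.]), array([138.,  96.])]
1.35 [613.  -7. 343.] [array([126., 195.]), array([125.,  94.])]
1.4 [623.  -6. 345.] [array([112., 194.]), array([111.,  93.])]
```

View pics/e4.png

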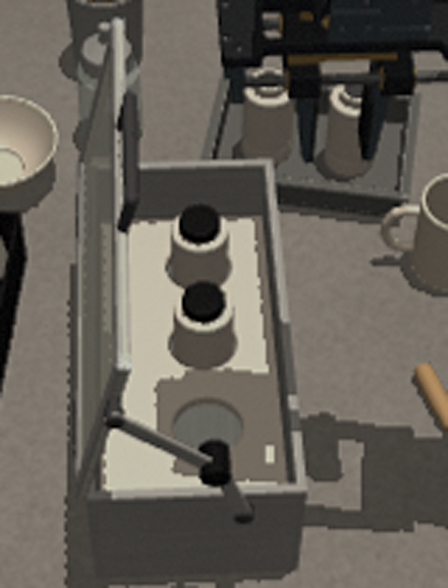

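```bash

python3 -m creep '[[0.6,0,10,-30,0,0,0],[0.6,4,35,-10,0,0,0],[0.6,4,40,0,0,0,0],[0.6,4,40,0,0,0,0],[0.6,4,28,0,0,0,0]]' 20
python3 -m creep '[[0.6,0,0,0,0,0,0],[0.6,0,0,0,0,0,0]]' 20
python3 - <<'E'
from h import *
st();f=snap('wrist','wr25.png');go(608,-7.5,326,96.5)
for th in(1.25,1.3,1.325,1.35):
    a=th+np.arctan2(4,212);r=np.hypot(4,212);print(th,[np.round(proj(f,Tst(STA,(90-r*np.cos(a),y,135+r*np.sin(a))))) for y in (0,-55)])
E
```

```text
time_s: 54.55
ee_pos: [605.1, 39.5, 404.8]
ee_rot: [-180.0, -0.0, 96.6]
force: [-1.0, -0.2, -0.6]
gripper_width: 36.5
time_s: 54.8
ee_pos: [602.8, 39.1, 405.6]
ee_rot: [-180.0, 0.0, 96.6]
force: [-0.1, -1.0, -0.2]
gripper_width: 36.3
t 54.8 pos [602.8  39.1 405.6] rot [-180.     0.    96.6] F [-0.1 -1.  -0.2] w 36.25275968528066 q [ 2.6 18.6 62.5 -0.  99.  -4. ]
shift tool [-46.8   0.   80.1]
turn tool [0.  0.  0.1]
shift after turn [-46.8   0.1  80.1]
1.25 [array([300., 262.]), array([301., 317.])]
1.3 [array([312., 264.]), array([312., 319.])]
1.325 [array([318., 265.]), array([318., 320.])]
1.35 [array([324., 265.]), array([323., 321.])]
```

View pics/wr25.png

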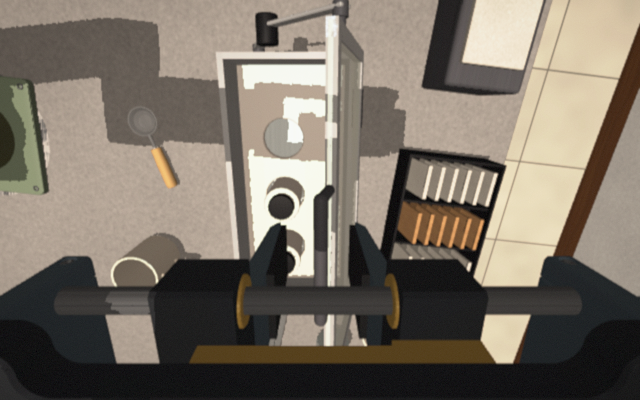

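```bash

python3 -m creep '[[0.6,-25,0.5,0,0,0,0],[0.6,-22,0.5,10,0,0,0],[0.6,0,0,30,0,0,0],[0.6,0,0,25,0,0,0],[0.6,0,0,12,0,0,0]]' 20
python3 -m creep '[[0.6,0,0,0,0,0,0],[0.6,0,0,0,0,0,0]]' 20
python3 - <<'E'
from h import *
st();go(609,-7.5,327,96.5);f=snap('scene','s26.png');cv2.imwrite('pics/e5.png',cv2.resize(f['frame'][60:270,240:400,::-1],None,fx=2.8,fy=2.8,interpolation=cv2.INTER_CUBIC))
E
```

```text
time_s: 55.48
ee_pos: [608.7, -8.0, 326.9]
ee_rot: [-179.9, -0.0, 96.5]
force: [0.1, -0.2, 0.3]
gripper_width: 36.9
time_s: 55.72
ee_pos: [610.3, -7.4, 329.8]
ee_rot: [179.9, 0.0, 96.6]
force: [-0.4, 1.0, 0.4]
gripper_width: 36.4
t 55.725 pos [610.3  -7.4 329.8] rot [179.9   0.   96.6] F [-0.4  1.   0.4] w 36.39300096334006 q [-1.8 19.  72.2  0.  88.6 -8.3]
shift tool [ 0.1 -1.3  2.8]
turn tool [0.1 0.  0.1]
shift after turn [ 0.1 -1.3  2.8]
```

View pics/e5.png

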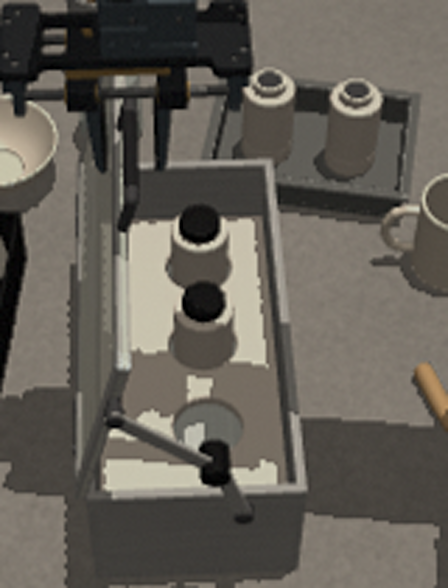

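```bash

python3 -m creep '[[0.6,0,-1,2.5,0,0,0],[0.95,0,0,0,0,0,0],[0.95,0,0,0,0,0,0],[0.95,0,0,0,0,0,0],[0.95,0,0,0,0,0,0]]' 15
python3 - <<'E'
from h import *
s=st();r=np.hypot(4,212);a0=np.arctan2(4,212)
lx=(np.array(s['ee_pos'][:2])-STA[:2])@[np.cos(STA[2]),np.sin(STA[2])]
th=np.arccos((90+0.8-lx)/r)-a0;print('th',th,'bar z',135+r*np.sin(th+a0))
P=lambda t:np.array([-r*np.cos(t+a0),r*np.sin(t+a0)])
ts=list(np.arange(th,0,-0.06))+[0]
for a,b in zip(ts[:-1],ts[1:]): d=P(b)-P(a);print(round(b,2),np.round([d[0],-d[1]],1))
E
```

```text
time_s: 56.4
ee_pos: [609.2, -7.4, 326.1]
ee_rot: [180.0, -0.0, 96.6]
force: [1.8, -0.6, 0.1]
gripper_width: 11.6
t 56.4 pos [609.2  -7.4 326.1] rot [180.   -0.   96.6] F [ 1.8 -0.6  0.1] w 11.611443830311282 q [-1.8 19.  72.7  0.  88.2 -8.3]
th 1.3283059791666603 bar z 341.7579996905657
1.27 [-12.3   3.2]
1.21 [-12.1   3.9]
1.15 [-11.8   4.6]
1.09 [-11.5   5.3]
1.03 [-11.2   6. ]
0.97 [-10.8   6.7]
0.91 [-10.4   7.3]
0.85 [-9.9  7.9]
0.79 [-9.4  8.5]
0.73 [-8.9  9.1]
0.67 [-8.4  9.6]
0.61 [-7.8 10.1]
0.55 [-7.2 10.5]
0.49 [-6.5 10.9]
0.43 [-5.8 11.3]
0.37 [-5.2 11.6]
0.31 [-4.4 11.9]
0.25 [-3.7 12.2]
0.19 [-3.  12.4]
0.13 [-2.2 12.5]
0.07 [-1.5 12.6]
0.01 [-0.7 12.7]
0 [-0.   1.8]
```

```bash

python3 -m creep '[[0.95,0,-12.3,3.2,0,0,0],[0.95,0,-12.1,3.9,0,0,0],[0.95,0,-11.8,4.6,0,0,0],[0.95,0,-11.5,5.3,0,0,0]]' 15
python3 -m creep '[[0.95,0,-11.2,6,0,0,0],[0.95,0,-10.8,6.7,0,0,0],[0.95,0,-10.4,7.3,0,0,0],[0.95,0,-9.9,7.9,0,0,0],[0.95,0,0,0,0,0,0]]' 15
python3 - <<'E'
from h import *
st();r=np.hypot(4,212);a0=np.arctan2(4,212)
l=Tst(STA,(90+.8-r*np.cos(.85+a0),0,135+r*np.sin(.85+a0)-15.6));print(l);go(*l);snap('scene','s27.png')
E
```

```text
time_s: 56.9
ee_pos: [560.3, -13.0, 308.8]
ee_rot: [-180.0, -0.0, 96.6]
force: [0.7, 0.3, 1.5]
gripper_width: 11.5
time_s: 57.52
ee_pos: [517.4, -17.9, 279.6]
ee_rot: [-179.7, -0.0, 96.6]
force: [-1.9, -0.1, -2.9]
gripper_width: 11.2
t 57.525 pos [517.4 -17.9 279.6] rot [-179.7   -0.    96.6] F [-1.9 -0.1 -2.9] w 11.246313450068943 q [-3.2 11.2 90.  -0.  79.1 -9.8]
[519.9432855  -17.65395522 281.31137847]
shift tool [-0.1  2.5 -1.7]
```

View pics/s27.png

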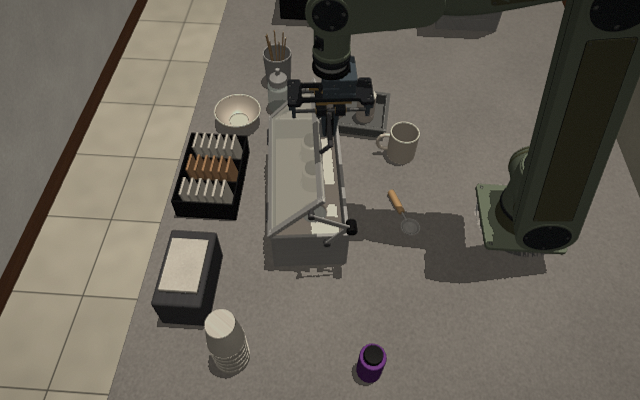

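```bash

python3 -m creep '[[0.95,0,-9,8.2,0,0,0],[0.95,0,-8.7,9,0,0,0],[0.95,0,-8.3,9.5,0,0,0],[0.95,0,-7.7,10,0,0,0],[0.95,0,-7,10.4,0,0,0]]' 15
python3 -m creep '[[0.95,0,-6.4,10.8,0,0,0],[0.95,0,-5.7,11.2,0,0,0],[0.95,0,-5,11.5,0,0,0],[0.95,0,-4.2,11.8,0,0,0],[0.95,0,0,0,0,0,0]]' 15
python3 - <<'E'
from h import *
s=st();r=np.hypot(4,212);a0=np.arctan2(4,212)
th=np.arcsin((s['ee_pos'][2]+15.6-135)/r)-a0;print(th)
l=Tst(STA,(90+.8-r*np.cos(th+a0),0,135+r*np.sin(th+a0)-15.6));print(l);go(*l)
E
```

```text
time_s: 58.2
ee_pos: [478.5, -22.4, 233.3]
ee_rot: [-180.0, -0.0, 96.6]
force: [1.0, 1.0, -0.1]
gripper_width: 11.7
time_s: 58.82
ee_pos: [457.0, -24.8, 187.3]
ee_rot: [-179.9, -0.0, 96.6]
force: [-0.4, -0.3, -4.5]
gripper_width: 11.5
t 58.825 pos [457.  -24.8 187.3] rot [-179.9   -0.    96.6] F [-0.4 -0.3 -4.5] w 11.523559955049933 q [ -4.5   9.  106.4  -0.   64.7 -11.1]
0.3069808593188176
[456.38294556 -24.87326735 187.27558952]
shift tool [ 0.  -0.6  0. ]
```

```bash

python3 -m creep '[[0.95,0,-2,7,0,0,0],[0.95,0,-2,7,0,0,0],[0.95,0,-2,7,0,0,0],[0.95,0,-1.5,7,0,0,0],[0.95,0,-1,7,0,0,0]]' 15
python3 -m creep '[[0.95,0,-0.8,6,0,0,0],[0.95,0,-0.6,5,0,0,0],[0.95,0,-0.5,4,0,0,0],[0.95,0,-0.4,3,0,0,0],[0.95,0,-0.2,2.5,0,0,0]]' 15
python3 -m creep '[[0.95,0,0,2,0,0,0],[0.95,0,0,2,0,0,0],[0.95,0,0,1.5,0,0,0],[0.95,0,0,0,0,0,0]]' 15
python3 - <<'E'
from h import *
s=st();f=snap('scene','s28.png');cv2.imwrite('pics/e6.png',cv2.resize(f['frame'][90:280,240:400,::-1],None,fx=3,fy=3,interpolation=cv2.INTER_CUBIC))
E
```

```text
time_s: 59.45
ee_pos: [449.0, -25.8, 153.2]
ee_rot: [-179.9, -0.0, 96.6]
force: [-2.7, -0.1, -0.1]
gripper_width: 11.6
time_s: 60.08
ee_pos: [446.7, -26.0, 133.0]
ee_rot: [-180.0, -0.0, 96.6]
force: [-4.5, -0.3, -1.9]
gripper_width: 11.4
time_s: 60.58
ee_pos: [446.4, -26.1, 127.3]
ee_rot: [-179.9, -0.0, 96.6]
force: [-4.4, 0.8, -3.8]
gripper_width: 11.6
t 60.575 pos [446.4 -26.1 127.3] rot [-179.9   -0.    96.6] F [-4.4  0.8 -3.8] w 11.611825381772917 q [ -4.8  11.5 113.   -0.   55.5 -11.4]
```

View pics/e6.png

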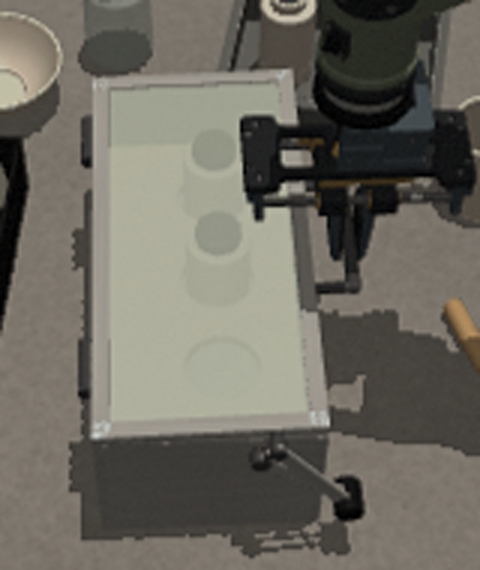

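Still about 3–4 mm up; ease down until the force reverses.

```bash

python3 -m creep '[[0.95,0,-0.3,1.5,0,0,0],[0.95,0,0,1,0,0,0],[0.95,0,0,0,0,0,0]]' 15
python3 -m creep '[[0.95,0,0,1,0,0,0],[0.95,0,0,1,0,0,0],[0.95,0,0,0,0,0,0]]' 15
python3 -m creep '[[0.95,0,0,1,0,0,0],[0.95,0,0,0,0,0,0]]' 15
```

```text
time_s: 61.0
ee_pos: [446.4, -26.1, 125.1]
ee_rot: [-180.0, -0.0, 96.6]
force: [-5.6, -0.2, -4.2]
gripper_width: 11.4
time_s: 61.38
ee_pos: [446.3, -26.1, 123.1]
ee_rot: [-180.0, -0.0, 96.6]
force: [-5.3, -0.2, -3.6]
gripper_width: 11.5
time_s: 61.62
ee_pos: [446.3, -26.1, 122.4]
ee_rot: [-180.0, -0.0, 96.6]
force: [-6.1, -0.1, -1.2]
gripper_width: 11.6
```

```bash

python3 -m creep '[[0.95,0,0,0.8,0,0,0],[0.95,0,0,0,0,0,0]]' 15
python3 -m creep '[[0.95,0,0,0.8,0,0,0],[0.95,0,0,0.5,0,0,0],[0.95,0,0,0,0,0,0]]' 15
```

```text
time_s: 61.88
ee_pos: [446.3, -26.1, 122.3]
ee_rot: [-180.0, -0.0, 96.6]
force: [-7.5, 0.7, 4.8]
gripper_width: 11.8
time_s: 62.25
ee_pos: [446.3, -26.1, 122.2]
ee_rot: [-180.0, 0.0, 96.6]
force: [-10.3, 0.9, 13.9]
gripper_width: 11.4
```

```bash

python3 -m creep '[[0.95,0,-1,-0.5,0,0,0],[0.7,0,0,0,0,0,0],[0.7,0,0,0,0,0,0],[0.7,0,0,0,0,0,0]]' 15
python3 - <<'E'
from h import *
st()
E
python3 -m creep '[[0.7,0,0,-8,0,0,0],[0.7,0,0,-12,0,0,0],[0.7,0,0,-20,0,0,0],[0.7,0,0,-40,0,0,0],[0.7,0,0,-50,0,0,0]]' 15
python3 -m creep '[[0.7,0,-40,-30,0,0,0],[0.7,0,-40,0,0,0,0],[0.7,0,0,0,0,0,0],[0.7,0,0,0,0,0,0]]' 15
python3 - <<'E'
from h import *
st();f=snap('scene','s30.png');t=snap('top','t30.png');snap('wrist','wr30.png')
E
```

```text
time_s: 62.75
ee_pos: [446.7, -26.3, 120.9]
ee_rot: [179.9, 0.0, 96.6]
force: [0.2, -1.0, -0.7]
gripper_width: 27.4
t 62.75 pos [446.7 -26.3 120.9] rot [179.9   0.   96.6] F [ 0.2 -1.  -0.7] w 27.38576124503783 q [ -4.8  11.9 113.6   0.   54.4 -11.4]
time_s: 63.38
ee_pos: [445.2, -26.2, 252.2]
ee_rot: [-180.0, -0.0, 96.6]
force: [1.1, -0.4, 0.1]
gripper_width: 27.1
time_s: 63.88
ee_pos: [366.8, -35.4, 281.3]
ee_rot: [179.9, 0.0, 96.5]
force: [-0.0, 0.6, 0.0]
gripper_width: 27.6
t 63.875 pos [366.8 -35.4 281.3] rot [179.9   0.   96.5] F [-0.   0.6  0. ] w 27.64873307555099 q [ -7.3  -3.3 105.7   0.   77.5 -13.9]
```

View pics/s30.png

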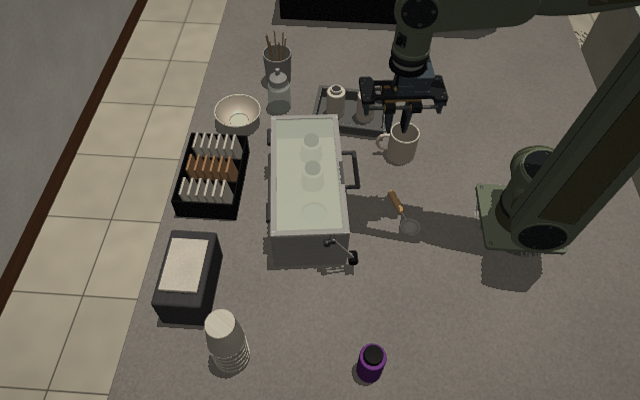

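View pics/t30.png

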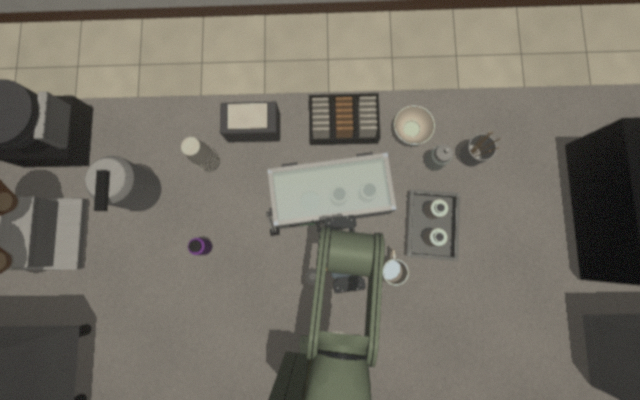

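View pics/wr30.png

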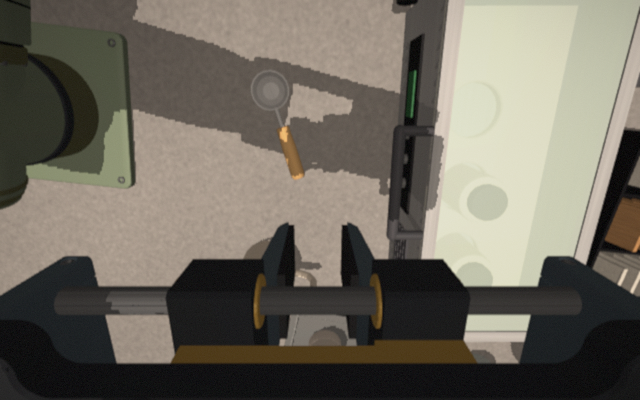

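```bash

python3 - <<'E'
from h import *
a=load('scene0.png')['frame'];b=load('s30.png')['frame']
d=cv2.absdiff(a,b).max(2)
for n,(y0,y1,x0,x1) in dict(lidcorner=(215,245,330,352),knob=(245,270,340,362),handle=(148,190,345,362),cups=(305,375,200,252),sugar=(66,112,266,292)).items(): print(n,d[y0:y1,x0:x1].mean().round(1),(d[y0:y1,x0:x1]>40).sum())
f=load('wr30.png');print([np.round(proj(f,Tst(STA,(-122,y,139)))) for y in(55,0,-55)])
st()
E
```

```text
lidcorner 8.8 38
knob 4.1 0
handle 8.4 0
cups 5.0 0
sugar 4.2 0
[array([398., 132.]), array([394., 186.]), array([390., 235.])]
t 64.025 pos [367.  -35.3 280.6] rot [-180.    -0.    96.6] F [-0.5  0.3 -0.4] w 27.46595114036854 q [ -7.3  -3.2 105.7   0.   77.5 -13.9]
```

```bash
python3 -c "
from workcell import job_done
print(job_done())"
```

```text
the job is handed in; nothing more can be done
None
```

The bottle change is done and handed in at about 64 s of the 210 s allowed.

**What I did**
- I raised the lid by its handle and pushed the knee past straight; the picture showed the knob at its locked position.
- I stood both empty bottles in the grey tray. The second one dropped about 3 mm when I let it go, and it stayed upright.
- I put the two full, capped bottles in wells 0 and 1. Well 2 stays empty. The second bottle had been knocked aside partway through, so I found its position again before picking it up.
- Each full bottle went down until the wrist force reversed, at the height expected for the station floor.
- I then pinched the knob, broke the knee, and lowered the lid slowly by the handle until it met its stop.

**Last checks**
- **Lid:** the knob and handle look the same as in the first picture, where the lid was shut. The lid's corner patch had 38 changed pixels, which I took for arm shadow.
- **Bottles:** both empties are upright in the tray, and both full bottles are visible in their wells through the lid.
- **Left alone:** the sugar pourer and the cups show no change from the first picture. The purple bottle was not touched and looks in place.
- **Robot:** nothing is touching the gripper, and the wrist force is close to zero.

**What disagreed:** the row of wells sits about 20 mm off the station's centre along its width. I worked from the well positions measured in the images. I saw only two full bottles, so I took the third to be absent.

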